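# Lay out and load the tone bars of a tapered xylophone

### The arm

A 6-joint arm with a two-finger parallel gripper is mounted at the origin on the work surface. World frame = base frame: x ahead of the robot, y to its left, z up, the work surface at z = 0. Lengths are in m, angles in rad, forces in N, time in s.
With the tool pointing down it reaches from about 0.425 to 1.125 m from the base axis. Payload 14.9 kg.
Tool frame: the origin (TCP) lies on the centre line of the jaws, within the pads' length; the fingertips stand 14 mm ahead of it and the grasp point (between the pads) lies 5 mm behind it; z points along the fingers, y is the line along which they close (so a half turn about z gives the same grasp; the last joint's range is limited). The gripper opens to 91 mm and grips with 3 to 60 N. Pads are 32 mm wide; open, the fingers measure 118 mm over their backs; the gripper's body (76 mm by 178 mm) begins 60 mm behind the grasp point.
Start: joints at [-1.187, 0.379, 1.734, -0, 1.028, -0.033], TCP at [0.283, -0.64, 0.228] pointing down, gripper open.
Joint ranges: [-2.77, 2.77], [-0.74, 2.19], [0, 2.66], [-1.06, 4.2], [0.31, 2.87], [-3.08, 3.08]. Speed limits (rad/s): [1.89, 1.89, 2.39, 3.14, 3.14, 3.14].

### API

Orientations are given as a rotation vector (axis times angle).
In Python, from station import robot gives the robot as it stands. The module is installed in compiled form; this text tells all that it offers.
- The arm moves only by the tool move_arm, never from a script. Its argument "plan" is text: rows parted by semicolons, each of 5 numbers parted by spaces: the closure, from -1 (fully open) to 1 (shut), so that 0 is half open, then the shift along the tool's x, y, z in cm, then the turn about the tool's z in degrees. A call has 1 to 20 rows; each row is the pose to reach, as a shift and turn from the pose commanded when the call began, along the tool's axes at that moment; what a row does not reach only later rows make up. A row lasts 1/8 s, in which the tool goes at most 62.5 mm and 10.7 degrees, less where a joint would pass 70% of its speed; a pose out of reach is approached as far as the arm can. A call with a gripper value outside its range is refused whole. The fingers move at their own pace and stop on an object; "force" is the grip in N (left out, the last holds). Time passes only in rows, so rows that repeat a pose let the fingers close. It gives the time, the measured TCP pose, the force, the opening and the grip force at its end, in the units of the state.
- robot.observe(): the state, without advancing time (a new reading comes with each control period).
- robot.read_camera(name): name is "side" or "top" or "wrist"; returns the picture (480x640x3 uint8, red, green, blue); there is no depth.
- robot.calibration(name): a dict with "fov_y" (degrees; the focal length in pixels is half the picture's height over the tangent of half this angle, whatever the lens; pixels are square), "cx", "cy" (the principal point, pixels), "extrinsics" (4x4, takes a point from camera to world coordinates); the wrist camera has in their place "hand_eye" (4x4, takes a point from camera to tool coordinates, whose origin is the TCP and whose axes are the flange's). Camera axes: x right, y up, looking along -z (the intrinsics and any distortion apply to the point x, -y, -z); pixel columns grow to the right and rows downward; lengths in m; the calibration is good to about 2 mm. A picture is of the moment at which its call begins: read the wrist's pose just before it. calibration takes no time and is no camera call.
- robot.job_done(): hands the job in; it is judged then, once.
Trained networks look in the newest picture that a camera, given by its name, has taken for a name from the list of things; names that differ only in an ending like _2 or _b are one class to them, and where a whole thing is asked for, a point or a joint stands for the part that bears it (a point fixed in the world has none). Each returns a list of dicts, best first, with "score" (0 to 1); they miss things now and then, are a little off and sometimes report something else, mostly with a low value. They report only what shows in the picture. A call takes as long as a camera call. They do not tell look-alikes from the thing itself.
- robot.boxes_of(thing, camera): "box" ([left, top, width, height] in pixels, round what is visible of it).
- robot.mark_of(thing, camera): "xy" ([column, row] in pixels: a listed point, or the origin of a listed thing).
The state is a dict: "t": time; "joints": joint angles; "dq": joint speeds; "effort": joint torques, N m; "tcp_pos": TCP position; "ee_rot": TCP orientation; "force": force on the tool from outside, world axes, zero at the start; "ft_torque": the same for the moment, N m; "opening": finger opening in m; "grasp_force": force on a finger pad.
Only numpy, scipy, OpenCV 4.12 (cv2) and the standard library are available. Lean on these libraries where they do the work, as an engineer would, in place of code of your own. Each camera call takes 0.05 s, during which the arm holds its last target. There are 200 camera calls.

### The job

The wooden tone bars stand on their narrow sides on the mat: first tip every one of them over (a light push is enough) so that they all lie flat together with the playing face (two dots) up and the scooped side down, before you load any. Then lay each bar across the two rails of the frame at its own place, longest at the wide end, centred and square on its two pads with the playing face up, leaving the place of a missing bar empty. Lay the beater in the two slots of its steel rest, head and end knob outside the uprights, and leave the cowbell, practice pad and wax jar alone.

Things in the scene. Friction and masses are not known exactly. Their poses are not given: they have to be found in the camera images.
- bar1_mid (a point): Centre of tone bar 1 (may be absent): dark wood, 200 mm long (own x), 42 wide (own y), 20 thick (own z), 70 to 200 g. +z points out of the flat playing face with two small dark dots; the underside has a scoop 8 mm deep across the middle 72 mm. It starts standing 42 mm high on a long narrow side on the mat; a push high up tips it without sliding, towards the side pushed to
- bar2_mid (a point): Centre of tone bar 2 (may be absent): dark wood, 176 mm long (own x), 42 wide (own y), 20 thick (own z), 70 to 200 g. +z points out of the flat playing face with two small dark dots; the underside has a scoop 8 mm deep across the middle 63 mm. It starts standing 42 mm high on a long narrow side on the mat; a push high up tips it without sliding, towards the side pushed to
- bar3_mid (a point): Centre of tone bar 3 (may be absent): dark wood, 152 mm long (own x), 42 wide (own y), 20 thick (own z), 70 to 200 g. +z points out of the flat playing face with two small dark dots; the underside has a scoop 8 mm deep across the middle 55 mm. It starts standing 42 mm high on a long narrow side on the mat; a push high up tips it without sliding, towards the side pushed to
- bar4_mid (a point): Centre of tone bar 4 (may be absent): dark wood, 128 mm long (own x), 42 wide (own y), 20 thick (own z), 70 to 200 g. +z points out of the flat playing face with two small dark dots; the underside has a scoop 8 mm deep across the middle 46 mm. It starts standing 42 mm high on a long narrow side on the mat; a push high up tips it without sliding, towards the side pushed to
- place1 (a point): Place of bar 1 (200 mm), number 1 from the frame's wide end: the point midway between its two black pads, level with their tops, 45 mm above the counter; z up. The seated bar's length runs along own y (either way round), its centre 10 mm above this point. Pads 34 (x) by 16 mm (y), 110 mm apart along y
- place2 (a point): Place of bar 2 (176 mm), number 2 from the frame's wide end: the point midway between its two black pads, level with their tops, 45 mm above the counter; z up. The seated bar's length runs along own y (either way round), its centre 10 mm above this point. Pads 34 (x) by 16 mm (y), 97 mm apart along y
- place3 (a point): Place of bar 3 (152 mm), number 3 from the frame's wide end: the point midway between its two black pads, level with their tops, 45 mm above the counter; z up. The seated bar's length runs along own y (either way round), its centre 10 mm above this point. Pads 34 (x) by 16 mm (y), 84 mm apart along y
- place4 (a point): Place of bar 4 (128 mm), number 4 from the frame's wide end: the point midway between its two black pads, level with their tops, 45 mm above the counter; z up. The seated bar's length runs along own y (either way round), its centre 10 mm above this point. Pads 34 (x) by 16 mm (y), 70 mm apart along y
- frame: Fixed pale wooden frame, 300 mm long, origin at the centre of its underside: two rails 16 mm wide run along own x and draw together from the wide end (+x) to the narrow end; on them four pairs of black pads, the four places, 74 mm apart along x, bars lie across the rails
- beater_mid (a point): Middle of the beater's handle, 18 mm above the counter when it lies there. Hammer-shaped: pale handle of 14 by 14 mm square section along own x (134 mm free), at x = +85 mm a white crosswise barrel head 36 mm in diameter, 50 wide (along y), at x = -85 mm a crosswise wooden end knob 36 mm in diameter, 24 wide. 110 g
- rest_seat (a point): Seat of the fixed steel beater rest: two uprights 108 mm apart along own x, each 10 mm thick, 56 wide, 60 high, with a slot 28 mm wide (own y), open at the top. This point is midway between them, level with the slot floors, 42 mm above the counter; z up. The handle lies along own x, its middle then 7 mm above this point, either way round
- mat: Thin grey mat, 340 mm (own x) by 450 mm (own y), 3 mm thick, fixed, on which the bars stand; origin at the centre of its underside
- cowbell: Bystander: dark steel cowbell lying on the counter, 110 by 60 by 50 mm, origin at the centre of its underside; leave it alone
- pad: Bystander: black rubber practice pad, 124 mm across, 24 mm high, origin at the centre of its underside; leave it alone
- waxjar: Bystander: amber glass jar of wax, 60 mm across, 65 mm high, origin at the centre of its underside; leave it alone
Mind the look-alikes: they are no part of the job. Leave any blue look-alike of the part that bears bar2_mid alone.

How it is judged:
By the outcome, as a careful person would: the job done as asked, in the order asked, and still so for the second after the job is handed in, with the robot touching nothing.
Of bar1, bar2, bar3, bar4 only 3 to 4 are there at a start; the rules pass over those that are not, and their reading is None.
At some moment in a run one of beater may be knocked a few centimetres aside while the robot is not near it.
Once in a run the grip may slacken for a moment while it holds something.
It also fails if it takes over 210 s, if anything falls off the work surface, if the arm or the gripper's body presses on something with over 40 N, if the wrist force passes 120 N, or if a joint passes its speed limit or range.

## Working session

There is one attempt and no reset: what is moved stays moved. The work goes in short steps, Python scripts to look and compute and a tool call to move; the robot and the scene stay as the last step left them, time stands still between calls to the robot, and variables do not carry over. Pictures are saved under pics/ and viewed, at most 14 in all, crops included, and the job is handed in when it is done.

Besides the shell and the picture viewer there is one more tool, called after "Request:" by a JSON object that holds its "fn" and its "kwargs". move_arm: Moves the arm, as the interface text tells. Its arguments: {"type":"object","properties":{"plan":{"type":"string"},"force":{"type":"number"}},"required":["plan"]}

```bash
mkdir -p pics; ls; cat > h.py <<'E'
import numpy as np, cv2
from scipy.spatial.transform import Rotation as R
from station import robot
def snap(c,name=None,crop=None,scale=1):
    o=robot.observe(); im=robot.read_camera(c)
    if name:
        b=im[:,:,::-1]
        if crop: x0,y0,x1,y1=crop; b=b[y0:y1,x0:x1]
        if scale!=1: b=cv2.resize(b,None,fx=scale,fy=scale,interpolation=cv2.INTER_CUBIC)
        cv2.imwrite('pics/'+name+'.png',b)
    return o,im
def T(o):
    M=np.eye(4); M[:3,:3]=R.from_rotvec(o['ee_rot']).as_matrix(); M[:3,3]=o['tcp_pos']; return M
def cam(c,o=None):
    k=robot.calibration(c)
    E=np.array(k['extrinsics']) if 'extrinsics' in k else T(o)@np.array(k['hand_eye'])
    return k,E
def ray(c,xy,z,o=None):
    k,E=cam(c,o); f=240/np.tan(np.radians(k['fov_y']/2))
    K=np.array([[f,0,k['cx']],[0,f,k['cy']],[0,0,1]]); d=np.array(k.get('distortion',np.zeros(5)),float).ravel()
    u=cv2.undistortPoints(np.array([[xy]],float),K,d).ravel()
    v=E[:3,:3]@np.array([u[0],-u[1],-1]); p=E[:3,3]
    return p+v*(z-p[2])/v[2]
def proj(c,P,o=None):
    k,E=cam(c,o); f=240/np.tan(np.radians(k['fov_y']/2))
    q=np.linalg.inv(E)@np.append(P,1); return np.array([k['cx']+f*q[0]/-q[2],k['cy']-f*q[1]/-q[2]])
E
python3 - <<'E'
from h import *
for c in ['side','top','wrist']:
    k=robot.calibration(c); print(c,{a:(np.round(b,3).tolist() if a!='lens' else b) for a,b in k.items()})
o,_=snap('top','top0'); snap('side','side0'); print(o['t'],o['opening'],o['ee_rot'])
H={'bar1_mid':.024,'bar2_mid':.024,'bar3_mid':.024,'bar4_mid':.024,'place1':.045,'place2':.045,'place3':.045,'place4':.045,'frame':0,'beater_mid':.018,'rest_seat':.042,'mat':0,'cowbell':0,'pad':0,'waxjar':0}
for n,z in H.items():
    for d in robot.mark_of(n,'top')[:5]:
        print(n,round(d['score'],2),np.round(d['xy'],1),np.round(ray('top',d['xy'],z),3))
print(robot.observe()['t'])
E
```

```text
pics
side {'fov_y': 52.707, 'cx': 313.333, 'cy': 234.02, 'extrinsics': [[-0.972, 0.146, -0.183, 0.262], [-0.234, -0.616, 0.752, 0.959], [-0.003, 0.774, 0.633, 0.877], [0.0, 0.0, 0.0, 1.0]]}
top {'fov_y': 54.328, 'cx': 324.576, 'cy': 238.724, 'extrinsics': [[-0.02, 0.998, -0.062, 0.423], [-1.0, -0.019, 0.016, 0.016], [0.015, 0.062, 0.998, 1.28], [0.0, 0.0, 0.0, 1.0]]}
wrist {'fov_y': 70.969, 'cx': 317.549, 'cy': 238.332, 'hand_eye': [[0.0, 0.956, 0.295, 0.085], [1.0, -0.0, 0.001, -0.0], [0.001, 0.295, -0.956, -0.156], [0.0, 0.0, 0.0, 1.0]]}
0.0 0.09128409653572711 [-3.07261462e+00 -6.49668825e-01  3.06964278e-04]
bar1_mid 0.57 [385.6 259.9] [ 0.44  -0.167  0.024]
bar1_mid 0.55 [465.3 244.7] [ 0.477 -0.384  0.024]
bar2_mid 0.93 [462.7 243.7] [ 0.48  -0.377  0.024]
bar2_mid 0.56 [467.6 342.6] [ 0.215 -0.38   0.024]
bar3_mid 0.83 [376.5 211.1] [ 0.572 -0.146  0.024]
bar4_mid 0.79 [466. 197.] [ 0.606 -0.391  0.024]
place1 0.81 [254.5 260.3] [0.446 0.182 0.045]
place1 0.78 [252.4 204. ] [0.595 0.186 0.045]
place1 0.68 [252.4 234.3] [0.514 0.187 0.045]
place1 0.67 [249.9 179.6] [0.66  0.192
[... 285 characters left out ...]
lace3 0.68 [252.4 234.3] [0.514 0.187 0.045]
place3 0.67 [249.9 179.6] [0.66  0.192 0.045]
place4 0.81 [254.5 260.3] [0.446 0.182 0.045]
place4 0.78 [252.4 204. ] [0.595 0.186 0.045]
place4 0.68 [252.4 234.3] [0.514 0.187 0.045]
place4 0.67 [249.9 179.6] [0.66  0.192 0.045]
frame 0.87 [257.4 218.9] [0.56  0.179 0.   ]
beater_mid 0.58 [173.8 233.4] [0.523 0.402 0.018]
rest_seat 0.76 [317.8 248.2] [0.474 0.015 0.042]
mat 0.73 [418.8 232.1] [ 0.515 -0.264  0.   ]
mat 0.58 [304.9 139.6] [0.779 0.045 0.   ]
cowbell 0.76 [369.  146.6] [ 0.756 -0.133  0.   ]
pad 0.92 [301.6 139.4] [0.779 0.054 0.   ]
waxjar 0.74 [249.  145.8] [0.764 0.2   0.   ]
waxjar 0.19 [376.  210.2] [ 0.578 -0.148  0.   ]
0.85
```

View pics/top0.png

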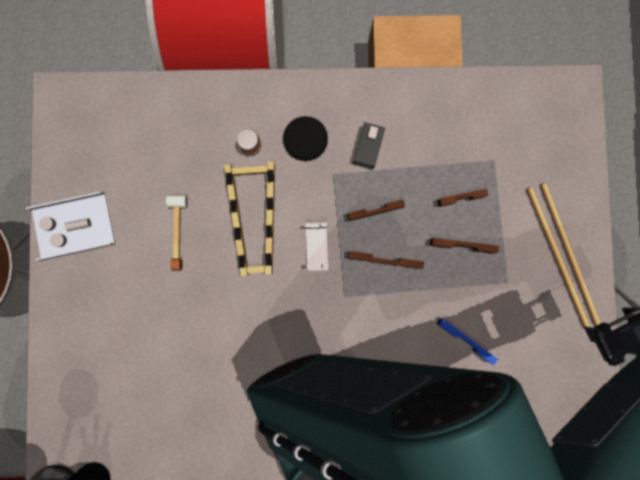

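View pics/side0.png

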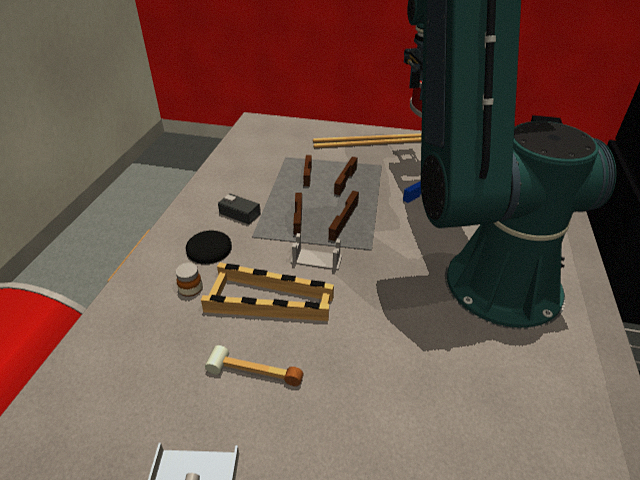

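Top view: four dark bars at (385,260), (464,245), (376,210), (464,197), lengths about 78/68/59/50 px, so bars 1, 2, 3, 4 are all present. The blue look-alike is at (467,342). The beater is at (175,232), the frame at (250,220) with its wide end at the top (far +x), and the rest at (317,246). Other things that could be mistaken: sticks (565,255), tray (72,225). Next I check which side of each bar is scooped.

```bash
python3 - <<'E'
from h import *
o,im=snap('top','mat0',(335,160,510,290),4.5)
hsv=cv2.cvtColor(im,cv2.COLOR_RGB2HSV)
m=((hsv[...,0]<12)&(hsv[...,1]>100)).astype(np.uint8); m[:,:330]=0;m[:,515:]=0;m[:160]=0;m[300:]=0
n,l,s,c=cv2.connectedComponentsWithStats(m)
for i in range(1,n):
    if s[i,4]<60: continue
    p=np.argwhere(l==i)[:,::-1]; r=cv2.minAreaRect(p.astype(np.float32)); b=cv2.boxPoints(r)
    w=np.array([ray('top',q,.04)[:2] for q in b]); a=ray('top',r[0],.04)
    e=max([w[1]-w[0],w[2]-w[1]],key=np.linalg.norm); print(s[i],np.round(r[0],1),np.round(a,3),round(np.linalg.norm(e),3),'yaw',round(np.degrees(np.arctan2(e[1],e[0]))%180,1))
M=T(o); print(np.round(M,3))
E
```

```text
[438 189  50  16 307] [462.4 197. ] [ 0.604 -0.376  0.04 ] 0.135 yaw 100.7
[348 200  56  20 346] [375.7 209.7] [ 0.574 -0.142  0.04 ] 0.152 yaw 103.0
[431 238  68  15 425] [464.4 245.2] [ 0.475 -0.376  0.04 ] 0.18 yaw 82.1
[348 251  76  17 449] [385.5 259.5] [ 0.441 -0.164  0.04 ] 0.201 yaw 80.7
[[ 0.914  0.405  0.     0.283]
 [ 0.405 -0.914  0.    -0.64 ]
 [ 0.     0.    -1.     0.228]
 [ 0.     0.     0.     1.   ]]
```

View pics/mat0.png

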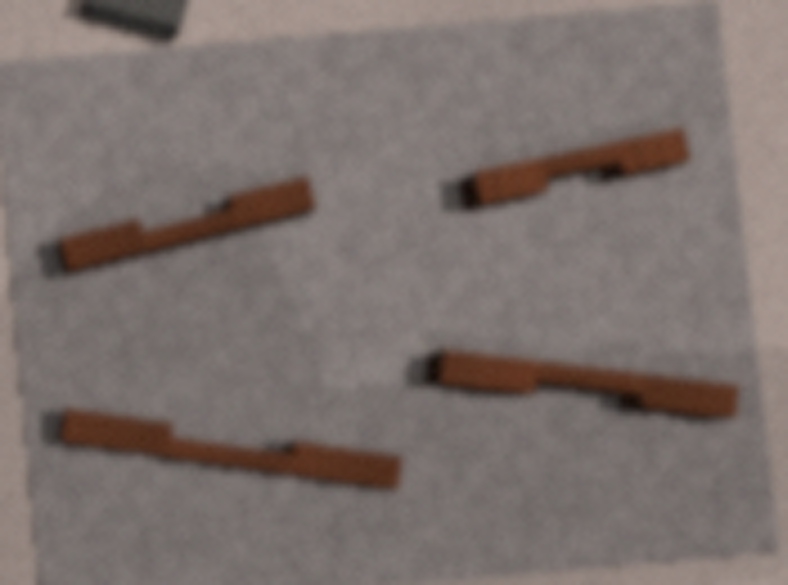

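Scooped sides: bars 1 (230,450 in the crop) and 3 (190,225) have the scoop towards +x, so I push them towards +x. Bars 4 (580,165) and 2 (590,385) have it towards −x, so I push them towards −x.

```bash
cat >> h.py <<'E'
def rows(wps,o=None):
    "wps: (x,y,z,yaw of tool x in deg) -> shift cm in tool axes now and turn"
    o=o or robot.observe(); M=T(o); y0=np.degrees(np.arctan2(M[1,0],M[0,0])); out=[]
    for x,y,z,w in wps:
        d=M[:3,:3].T@(np.array([x,y,z])-M[:3,3])*100
        dw=-((w-y0+180)%360-180)
        out.append(' '.join(f'{v:.1f}' for v in (*d,dw)))
    return out
def push(c,yaw,sgn,zt=.052):
    n=sgn*np.array([np.sin(np.radians(yaw)),-np.cos(np.radians(yaw))]); c=np.array(c)
    a=c-n*.036; b=c+n*.004
    return [(*a,.12,yaw),(*a,zt,yaw),(*b,zt,yaw),(*b,.12,yaw)]
E
python3 - <<'E'
from h import *
print(*rows(push((.441,-.164),80.7,1)),sep='\n')
E
```

```text
30.7 -39.1 10.8 -56.8
30.7 -39.1 17.6 -56.8
34.0 -36.9 17.6 -56.8
34.0 -36.9 10.8 -56.8
```

Request:
{"fn": "move_arm", "kwargs": {"plan": "1 30.7 -39.1 8 -56.8;1 30.7 -39.1 8 -56.8;1 30.7 -39.1 8 -56.8;1 30.7 -39.1 8 -56.8;1 30.7 -39.1 8 -56.8;1 30.7 -39.1 8 -56.8;1 30.7 -39.1 8 -56.8;1 30.7 -39.1 8 -56.8;1 30.7 -39.1 8 -56.8;1 30.7 -39.1 8 -56.8;1 30.7 -39.1 8 -56.8;1 30.7 -39.1 8 -56.8;1 30.7 -39.1 8 -56.8;1 30.7 -39.1 8 -56.8", "force": 20}}

```text
t: 2.65
tcp_pos: [0.4057, -0.1586, 0.1479]
ee_rot: [-2.395, -2.033, 0.0]
force: [0.2, -0.4, -0.5]
opening: 0.0008
grasp_force: 0.0
```

```bash
python3 - <<'E'
from h import *
o,im=snap('wrist','w1')
print(o['t'],np.round(o['tcp_pos'],3),o['opening'])
print(np.round(proj('wrist',[.441,-.164,.045],o)),np.round(proj('wrist',[.475,-.376,.045],o)),np.round(proj('wrist',[.574,-.142,.045],o)))
print(*rows(push((.441,-.164),80.7,1),o),sep='\n')
E
```

```text
2.65 [ 0.406 -0.159  0.148] 0.0007604197054781471
[361. 243.] [422. 440.] [529. 190.]
0.0 -0.0 2.8 -0.1
0.0 -0.0 9.6 -0.1
0.0 4.0 9.6 -0.1
0.0 4.0 2.8 -0.1
```

View pics/w1.png

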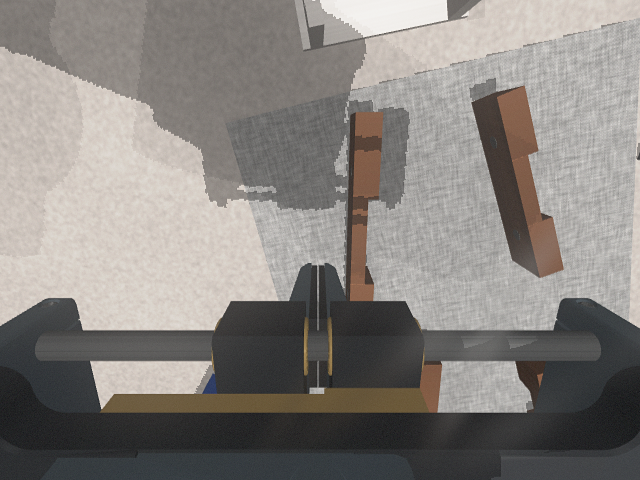

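The wrist view agrees: bar 1 is vertical at (365,205), scoop on its right, and the closed fingers at (317,280) are to its left. Push.

Request:
{"fn": "move_arm", "kwargs": {"plan": "1 0 0 5 0;1 0 0 9.6 0;1 0 0 9.6 0;1 0 0.7 9.6 0;1 0 1.3 9.6 0;1 0 1.9 9.6 0;1 0 2.5 9.6 0;1 0 3.1 9.6 0;1 0 3.6 9.6 0;1 0 4.1 9.6 0;1 0 4.1 9.6 0;1 0 4.1 4 0;1 0 4.1 0 0;1 0 4.1 0 0"}}

```text
t: 4.45
tcp_pos: [0.4476, -0.1655, 0.1506]
ee_rot: [2.391, 2.031, 0.003]
force: [-0.1, 0.2, -0.0]
opening: 0.0008
grasp_force: 0.0
```

```bash
python3 - <<'E'
from h import *
w=push((.574,-.142),103,1); print(*rows(w),sep='\n'); print(np.round(w,3))
E
```

```text
3.0 8.7 3.1 -22.3
3.0 8.7 9.9 -22.3
4.5 12.4 9.9 -22.3
4.5 12.4 3.1 -22.3
[[ 5.39e-01 -1.50e-01  1.20e-01  1.03e+02]
 [ 5.39e-01 -1.50e-01  5.20e-02  1.03e+02]
 [ 5.78e-01 -1.41e-01  5.20e-02  1.03e+02]
 [ 5.78e-01 -1.41e-01  1.20e-01  1.03e+02]]
```

Request:
{"fn": "move_arm", "kwargs": {"plan": "1 1.5 4.3 0 -10;1 3 8.7 0 -20;1 3 8.7 3 -22.3;1 3 8.7 9.9 -22.3;1 3 8.7 9.9 -22.3;1 3.3 9.4 9.9 -22.3;1 3.5 10 9.9 -22.3;1 3.8 10.6 9.9 -22.3;1 4 11.2 9.9 -22.3;1 4.2 11.8 9.9 -22.3;1 4.5 12.4 9.9 -22.3;1 4.5 12.5 9.9 -22.3;1 4.5 12.5 4 -22.3;1 4.5 12.5 0 -22.3;1 4.5 12.5 0 -22.3"}}

```text
t: 6.32
tcp_pos: [0.5785, -0.1413, 0.1509]
ee_rot: [1.953, 2.455, 0.003]
force: [-1.1, -0.3, -1.3]
opening: 0.0004
grasp_force: 0.0
```

```bash
python3 - <<'E'
from h import *
w=push((.604,-.376),102,-1); print(*rows(w),sep='\n'); print(np.round(w,3))
w=push((.475,-.376),82,-1); print(*rows(w),sep='\n'); print(np.round(w,3))
E
```

```text
-23.5 0.8 3.2 1.0
-23.5 0.8 10.0 1.0
-23.4 -3.2 9.9 1.0
-23.4 -3.2 3.1 1.0
[[ 6.39e-01 -3.69e-01  1.20e-01  1.02e+02]
 [ 6.39e-01 -3.69e-01  5.20e-02  1.02e+02]
 [ 6.00e-01 -3.77e-01  5.20e-02  1.02e+02]
 [ 6.00e-01 -3.77e-01  1.20e-01  1.02e+02]]
-21.8 -12.0 3.1 21.0
-21.8 -12.0 9.9 21.0
-20.4 -15.8 9.9 21.0
-20.4 -15.7 3.1 21.0
[[ 5.11e-01 -3.81e-01  1.20e-01  8.20e+01]
 [ 5.11e-01 -3.81e-01  5.20e-02  8.20e+01]
 [ 4.71e-01 -3.75e-01  5.20e-02  8.20e+01]
 [ 4.71e-01 -3.75e-01  1.20e-01  8.20e+01]]
```

Request:
{"fn": "move_arm", "kwargs": {"plan": "1 -6 0.8 0 1;1 -12 0.8 0 1;1 -18 0.8 0 1;1 -23.5 0.8 0 1;1 -23.5 0.8 2 1;1 -23.5 0.8 2 1;1 -23.5 0.8 6 1;1 -23.5 0.8 9.9 1;1 -23.5 0.8 9.9 1;1 -23.5 0.1 9.9 1;1 -23.5 -0.6 9.9 1;1 -23.5 -1.2 9.9 1;1 -23.4 -1.8 9.9 1;1 -23.4 -2.4 9.9 1;1 -23.4 -3 9.9 1;1 -23.4 -3.3 9.9 1;1 -23.4 -3.3 9.9 1;1 -23.4 -3.3 4 1;1 -23.4 -3.3 0 1;1 -23.4 -3.3 0 1"}}

```text
t: 8.82
tcp_pos: [0.5991, -0.3772, 0.1516]
ee_rot: [1.974, 2.437, 0.001]
force: [0.5, -0.1, 0.0]
opening: 0.0007
grasp_force: 0.0
```

```bash
python3 - <<'E'
from h import *
w=push((.475,-.376),82,-1); print(*rows(w),sep='\n')
E
```

```text
1.5 -8.7 3.1 20.0
1.5 -8.8 9.9 20.0
2.9 -12.5 9.9 20.0
2.8 -12.5 3.1 20.0
```

After the push I retreat to a spot above the mat so I can look.

Request:
{"fn": "move_arm", "kwargs": {"plan": "1 0.8 -4 0 10;1 1.5 -8.7 0 20;1 1.5 -8.7 0 20;1 1.5 -8.7 6 20;1 1.5 -8.7 9.9 20;1 1.5 -8.7 9.9 20;1 1.7 -9.3 9.9 20;1 2 -10 9.9 20;1 2.2 -10.6 9.9 20;1 2.4 -11.2 9.9 20;1 2.6 -11.8 9.9 20;1 2.9 -12.5 9.9 20;1 2.9 -12.6 9.9 20;1 2.9 -12.6 4 20;1 2.9 -12.6 -5 20;1 5 -5 -12 20;1 5 -5 -12 20;1 5 -5 -12 20"}}

```text
t: 11.08
tcp_pos: [0.5413, -0.3377, 0.2722]
ee_rot: [2.364, 2.059, 0.003]
force: [-0.2, -0.1, -0.3]
opening: 0.0002
grasp_force: 0.0
```

```bash
cat >> h.py <<'E'
def bars(im,z=.023,cam_='top',o=None):
    hsv=cv2.cvtColor(im,cv2.COLOR_RGB2HSV)
    m=((hsv[...,0]<12)&(hsv[...,1]>90)).astype(np.uint8); m[:,:200]=0;m[:,515:]=0;m[:160]=0;m[300:]=0
    n,l,s,c=cv2.connectedComponentsWithStats(m); res=[]
    for i in range(1,n):
        if s[i,4]<100: continue
        p=np.argwhere(l==i)[:,::-1]; r=cv2.minAreaRect(p.astype(np.float32)); b=cv2.boxPoints(r)
        w=np.array([ray('top',q,z)[:2] for q in b]); a=ray('top',r[0],z)
        e=[w[1]-w[0],w[2]-w[1]]; e.sort(key=np.linalg.norm)
        res.append((np.round(r[0],1),np.round(a[:2],3),[round(np.linalg.norm(q),3) for q in e],round(np.degrees(np.arctan2(e[1][1],e[1][0]))%180,1)))
    return res
E
python3 - <<'E'
from h import *
o,im=snap('top','top1',(150,120,520,310),2.1)
print(*bars(im),sep='\n')
E
```

```text
(array([372.3, 198.7]), array([ 0.607, -0.136]), [np.float64(0.041), np.float64(0.154)], np.float64(103.1))
(array([457.9, 210.7]), array([ 0.569, -0.368]), [np.float64(0.04), np.float64(0.099)], np.float64(101.5))
(array([386.1, 247.4]), array([ 0.474, -0.169]), [np.float64(0.042), np.float64(0.2)], np.float64(80.6))
(array([446.9, 255.2]), array([ 0.45 , -0.333]), [np.float64(0.041), np.float64(0.1)], np.float64(81.8))
```

View pics/top1.png

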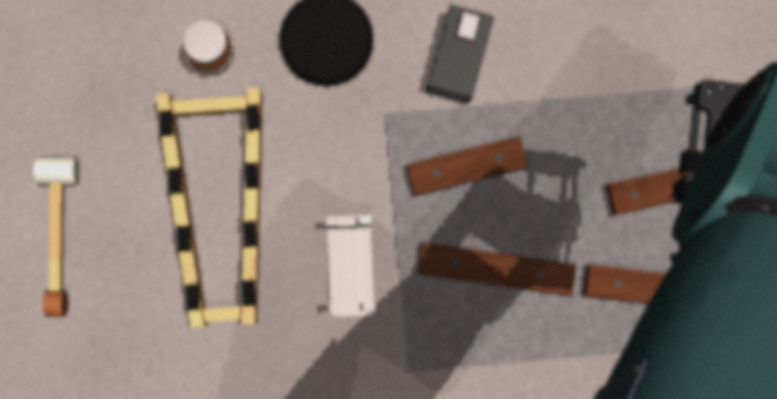

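All four bars lie flat with the dots up. The frame is at (210,205) in the crop, wide end at the top; the rest is at (348,265) and the beater at (55,235). Next I look at the frame and rest from close up with the wrist camera.

```bash
python3 - <<'E'
from h import *
print(*rows([(.54,.1,.3,90)]))
E
```

```text
43.3 -6.0 -3.1 -7.9
```

Request:
{"fn": "move_arm", "kwargs": {"plan": "-0.32 43.3 -6 -3.1 -7.9;-0.32 43.3 -6 -3.1 -7.9;-0.32 43.3 -6 -3.1 -7.9;-0.32 43.3 -6 -3.1 -7.9;-0.32 43.3 -6 -3.1 -7.9;-0.32 43.3 -6 -3.1 -7.9;-0.32 43.3 -6 -3.1 -7.9;-0.32 43.3 -6 -3.1 -7.9;-0.32 43.3 -6 -3.1 -7.9;-0.32 43.3 -6 -3.1 -7.9;-0.32 43.3 -6 -3.1 -7.9;-0.32 43.3 -6 -3.1 -7.9"}}

```text
t: 12.62
tcp_pos: [0.5391, 0.0988, 0.2989]
ee_rot: [-2.225, -2.218, 0.0]
force: [0.2, -0.6, -0.0]
opening: 0.0599
grasp_force: 0.0
```

```bash
python3 - <<'E'
from h import *
o,im=snap('wrist','w2'); cv2.imwrite('w2.png',im[:,:,::-1]); print(np.round(T(o),4))
o2,im2=snap('top'); cv2.imwrite('t2.png',im2[:,:,::-1])
np.save('o2.npy',T(o)); print(*bars(im2),sep='\n')
for n,z in {'place1':.045,'frame':0,'beater_mid':.018,'rest_seat':.042}.items():
    for d in robot.mark_of(n,'wrist')[:5]:
        print(n,round(d['score'],2),np.round(d['xy'],1),np.round(ray('wrist',d['xy'],z,o),4))
E
```

```text
[[ 3.200e-03  1.000e+00 -1.000e-04  5.391e-01]
 [ 1.000e+00 -3.200e-03 -0.000e+00  9.880e-02]
 [-0.000e+00 -1.000e-04 -1.000e+00  2.989e-01]
 [ 0.000e+00  0.000e+00  0.000e+00  1.000e+00]]
(array([371.9, 198.6]), array([ 0.607, -0.134]), [np.float64(0.042), np.float64(0.152)], np.float64(103.4))
(array([463.3, 209.6]), array([ 0.572, -0.382]), [np.float64(0.041), np.float64(0.131)], np.float64(100.7))
(array([386.2, 247.6]), array([ 0.473, -0.17 ]), [np.float64(0.041), np.float64(0.2)], np.float64(80.6))
(array([461.3, 256.9]), array([ 0.444, -0.372]), [np.float64(0.041), np.float64(0.179)], np.float64(81.8))
place1 0.91 [429.9 123.4] [0.6693 0.1949 0.045 ]
place1 0.75 [238.4 134.9] [0.4477 0.1829 0.045 ]
place1 0.33 [497.3 125.7] [0.7473 0.1922 0.045 ]
rest_seat 0.97 [274.1 264.1] [0.4822 0.0205 0.042 ]
```

View pics/w2.png

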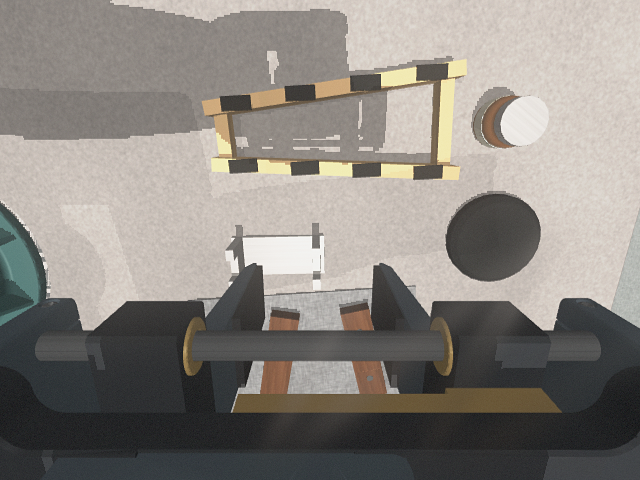

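Wrist view: pads show clearly, upper rail at (235,102), (300,92), (366,82), (432,72) and lower rail at (243,166), (307,168), (367,169), (428,172). The rest's uprights are at (238,250) and (317,255).

```bash
cat > fit.py <<'E'
from h import *
def fitpads(im,c,o,roi,thr=75):
    x0,y0,x1,y1=roi; g=im.max(2); m=np.zeros(g.shape,np.uint8); m[y0:y1,x0:x1]=(g[y0:y1,x0:x1]<thr)
    m=cv2.morphologyEx(m,cv2.MORPH_OPEN,np.ones((2,2),np.uint8))
    n,l,s,cc=cv2.connectedComponentsWithStats(m); P=[]
    for i in range(1,n):
        if s[i,4]<(15 if c=='top' else 150): continue
        p=np.argwhere(l==i)[:,::-1].astype(np.float32); r=cv2.minAreaRect(p)
        P.append(ray(c,r[0],.045,o)[:2]); print(np.round(r[0],1),np.round(r[1],1),s[i,4],np.round(P[-1],4))
    P=np.array(P)
    X=np.array([.111,.037,-.037,-.111]*2); Y=np.array([.055,.0485,.042,.035]); Y=np.r_[Y,-Y]; M=np.c_[X,Y]
    c0=np.array([.557,.187]);a=0.07
    for it in range(10):
        Rm=np.array([[np.cos(a),-np.sin(a)],[np.sin(a),np.cos(a)]]); W=M@Rm.T+c0
        d=np.linalg.norm(W[:,None]-P[None],axis=2); j=d.argmin(1); ok=d.min(1)<.02
        A=M[ok];B=P[j[ok]]; Am=A.mean(0);Bm=B.mean(0); U=(A-Am).T@(B-Bm)
        a=np.arctan2(U[0,1]-U[1,0],U[0,0]+U[1,1]); Rm=np.array([[np.cos(a),-np.sin(a)],[np.sin(a),np.cos(a)]]); c0=Bm-Rm@Am
    print('res mm',np.round((B-(A@Rm.T+c0))*1000,1).tolist(),'n',ok.sum(),'c',np.round(c0,4),'yaw',np.round(np.degrees(a),2))
    for k in range(4): print('place',k+1,np.round(Rm@[X[k],0]+c0,4))
if __name__=='__main__':
    im=cv2.imread('w2.png')[:,:,::-1]; M=np.load('o2.npy'); o={'ee_rot':R.from_matrix(M[:3,:3]).as_rotvec(),'tcp_pos':M[:3,3]}
    fitpads(im,'wrist',o,(205,62,465,185))
    fitpads(cv2.imread('t2.png')[:,:,::-1],'top',None,(220,160,280,280))
    for q in [(238,228),(238,262),(317,225),(317,282)]: print(np.round(ray('wrist',q,.06,o),4))
E
python3 fit.py
```

```text
[300.5  93.5] [15. 29.] 448 [0.5207 0.2272]
[236.2 103.6] [14.9 29.9] 431 [0.4476 0.2169]
res mm [[-0.2, -0.0], [0.2, 0.0]] n 2 c [0.5599 0.187 ] yaw 2.66
place 1 [0.6708 0.1922]
place 2 [0.5968 0.1887]
place 3 [0.5229 0.1853]
place 4 [0.449  0.1819]
[250.5 221. ] [118.  59.] 4305 [0.5497 0.1914]
res mm [] n 0 c [nan nan] yaw 0.0
place 1 [nan nan]
place 2 [nan nan]
place 3 [nan nan]
place 4 [nan nan]
[0.4427 0.0748 0.06  ]
[0.4395 0.0306 0.06  ]
[0.5388 0.0783 0.06  ]
[0.5385 0.0029 0.06  ]fit.py:16: RuntimeWarning: Mean of empty slice.
  A=M[ok];B=P[j[ok]]; Am=A.mean(0);Bm=B.mean(0); U=(A-Am).T@(B-Bm)
  ret = um.true_divide(
```

```bash
python3 - <<'E'
from fit import *
im=cv2.imread('w2.png')[:,:,::-1]; M=np.load('o2.npy'); o={'ee_rot':R.from_matrix(M[:3,:3]).as_rotvec(),'tcp_pos':M[:3,3]}
fitpads(im,'wrist',o,(205,62,465,185),58)
i0=robot  # early picture for top
fitpads(cv2.imread('pics/top0.png')[:,:,::-1],'top',None,(220,160,280,280),70)
b=cv2.resize(im[205:300,210:340,::-1],None,fx=5,fy=5,interpolation=cv2.INTER_CUBIC); cv2.imwrite('pics/rest.png',b)
E
```

```text
Traceback (most recent call last):
  File "fit.py", line 15, in fitpads
    d=np.linalg.norm(W[:,None]-P[None],axis=2); j=d.argmin(1); ok=d.min(1)<.02
                     ~~~~~~~~~^~~~~~~~
ValueError: operands could not be broadcast together with shapes (8,1,2) (1,0)
```

```bash
sed -i 's/m\[y0:y1,x0:x1\]=(g\[y0:y1,x0:x1\]<thr)/m[y0:y1,x0:x1]=((g<thr)\&(im.max(2).astype(int)-im.min(2)<25))[y0:y1,x0:x1]/' fit.py; python3 - <<'E'
from fit import *
im=cv2.imread('w2.png')[:,:,::-1]; M=np.load('o2.npy'); o={'ee_rot':R.from_matrix(M[:3,:3]).as_rotvec(),'tcp_pos':M[:3,3]}
b=cv2.resize(im[205:300,210:340,::-1],None,fx=5,fy=5,interpolation=cv2.INTER_CUBIC); cv2.imwrite('pics/rest.png',b)
print([im[q[1],q[0]].tolist() for q in [(235,102),(366,82),(432,72),(243,166),(367,169),(428,172)]])
for t in (75,85):
  try: fitpads(im,'wrist',o,(205,62,465,185),t)
  except Exception as e: print(e)
try: fitpads(cv2.imread('pics/top0.png')[:,:,::-1],'top',None,(220,160,280,280),70)
except Exception as e: print(e)
E
```

```text
[[62, 61, 56], [77, 74, 69], [86, 81, 75], [82, 78, 75], [83, 79, 73], [87, 82, 77]]
[300.5  93.5] [15. 29.] 448 [0.5207 0.2272]
[236.2 103.6] [14.9 29.9] 431 [0.4476 0.2169]
res mm [[-0.2, -0.0], [0.2, 0.0]] n 2 c [0.5599 0.187 ] yaw 2.66
place 1 [0.6708 0.1922]
place 2 [0.5968 0.1887]
place 3 [0.5229 0.1853]
place 4 [0.449  0.1819]
[366.4  83.5] [15.6 30.1] 447 [0.5945 0.2373]
[300.5  93.5] [15. 29.] 459 [0.5207 0.2272]
[236.  103.5] [15. 30.] 447 [0.4474 0.217 ]
[244. 166.] [12. 28.] 263 [0.4518 0.1474]
[305.8 168.3] [12.7 27.3] 321 [0.5256 0.1445]
[367.5 170.4] [12.5 27.7] 279 [0.5995 0.1418]
res mm [[-0.2, -0.9], [-0.3, -0.6], [-0.1, 0.0], [-0.2, 0.5], [0.2, 0.5], [0.6, 0.4]] n 6 c [0.5602 0.1878] yaw 3.0
place 1 [0.6711 0.1936]
place 2 [0.5972 0.1897]
place 3 [0.5233 0.1859]
place 4 [0.4494 0.182 ]
[271.  176.5] [9. 6.] 61 [0.6677 0.1357]
[229.5 179.5] [9. 5.] 58 [0.6616 0.246 ]
[270. 204.] [10.  6.] 64 [0.5941 0.1393]
[234. 207.] [10.  6.] 63 [0.5878 0.2347]
[269.5 232. ] [10.  5.] 60 [0.5196 0.1416]
[238.  234.5] [9. 6.] 62 [0.5145 0.2247]
[269. 260.] [10.  6.] 69 [0.4457 0.1439]
[242. 262.] [10.  6.] 64 [0.4418 0.2149]
res mm [[-0.4, 0.0], [-0.7, -0.9], [-0.4, -0.3], [0.4, 0.8], [-0.1, -0.4], [0.4, 0.7], [0.2, 0.4], [0.5, -0.3]] n 8 c [0.5541 0.1851] yaw 3.07
place 1 [0.6649 0.1911]
place 2 [0.591  0.1871]
place 3 [0.5171 0.1831]
place 4 [0.4433 0.1792]
```

View pics/rest.png

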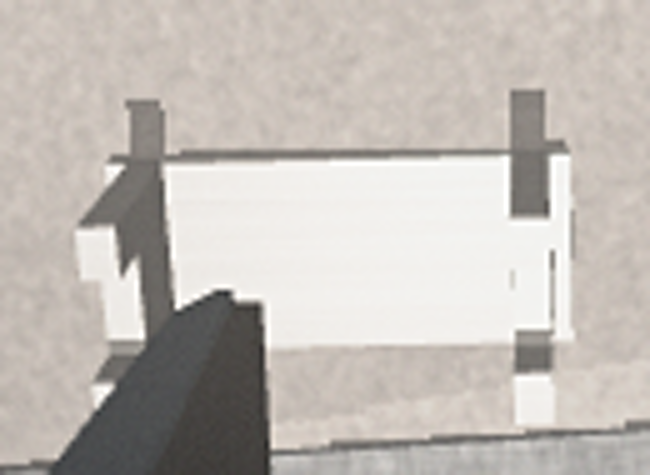

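```bash
python3 - <<'E'
from h import *
print(*rows([(.43,.16,.3,0),(.70,.16,.3,180)]),sep='\n'); print(robot.observe()['joints'])
E
```

```text
6.0 -10.9 -0.1 89.9
6.1 16.1 -0.1 -90.1
[1.39935892e-01 5.50797464e-02 1.99330570e+00 2.07510478e-05
 1.09316215e+00 1.42006369e-01]
```

Request:
{"fn": "move_arm", "kwargs": {"plan": "-0.32 6 -10.9 0 89.9;-0.32 6 -10.9 0 89.9;-0.32 6 -10.9 0 89.9;-0.32 6 -10.9 0 89.9;-0.32 6 -10.9 0 89.9;-0.32 6 -10.9 0 89.9;-0.32 6 -10.9 0 89.9;-0.32 6 -10.9 0 89.9;-0.32 6 -10.9 0 89.9;-0.32 6 -10.9 0 89.9;-0.32 6 -10.9 0 89.9"}}

```text
t: 14.3
tcp_pos: [0.4301, 0.1597, 0.299]
ee_rot: [-3.142, -0.002, -0.0]
force: [0.3, -0.0, 0.4]
opening: 0.0601
grasp_force: 0.0
```

```bash
cat > look.py <<'E'
from fit import *
import sys
o,im=snap('wrist'); cv2.imwrite(sys.argv[1]+'.png',im[:,:,::-1]); np.save(sys.argv[1],T(o)); print(np.round(T(o)[:3,3],4))
C=np.array([.560,.188]); pts=np.array([proj('wrist',[.560+s*.14,.188+u*.075,.045],o) for s in(-1,1) for u in (-1,1)])
x0,y0=np.clip(pts.min(0),0,640).astype(int)-3; x1,y1=pts.max(0).astype(int)+3; y1=min(y1,300); print(x0,y0,x1,y1)
for t in (90,):
  try: fitpads(im,'wrist',o,(max(x0,0),max(y0,0),x1,y1),t)
  except Exception as e: print(e)
for d in robot.mark_of('rest_seat','wrist')[:2]: print('rest',round(d['score'],2),np.round(d['xy']),np.round(ray('wrist',d['xy'],.042,o),4))
E
python3 look.py v1;python3 - <<'E'
from h import *
print(*rows([(.70,.16,.3,180)]),sep='\n')
E
```

```text
[0.4301 0.1597 0.299 ]
212 -3 368 216
[335.  55.] [34. 14.] 488 [0.5974 0.1414]
[247.5  60. ] [33.5 15.1] 498 [0.5923 0.2372]
[331.5 126.5] [29. 13.] 399 [0.5233 0.1442]
[260.3 130.2] [29.9 14.2] 413 [0.5191 0.2268]
[328.5 190.2] [27.1 12.4] 340 [0.4495 0.1469]
[271.7 192.9] [27.1 13.5] 359 [0.446  0.2164]
res mm [[-0.3, -0.6], [-0.0, -0.6], [0.5, -0.2], [-0.3, 0.5], [-0.1, 0.7], [0.3, 0.2]] n 6 c [0.5582 0.1874] yaw 2.98
place 1 [0.6691 0.1932]
place 2 [0.5952 0.1893]
place 3 [0.5213 0.1855]
place 4 [0.4474 0.1816]
rest 0.79 [434. 160.] [0.4853 0.021  0.042 ]
27.0 -0.0 -0.1 -180.0
```

Request:
{"fn": "move_arm", "kwargs": {"plan": "-0.32 27 0 0 -90;-0.32 27 0 0 -90;-0.32 27 0 0 -90;-0.32 27 0 0 -90;-0.32 27 0 0 -90;-0.32 27 0 0 -90;-0.32 27 0 0 -90;-0.32 27 0 0 -90;-0.32 27 0 0 -90;-0.32 27 0 0 -179.9;-0.32 27 0 0 -179.9;-0.32 27 0 0 -179.9;-0.32 27 0 0 -179.9;-0.32 27 0 0 -179.9;-0.32 27 0 0 -179.9;-0.32 27 0 0 -179.9;-0.32 27 0 0 -179.9;-0.32 27 0 0 -179.9;-0.32 27 0 0 -179.9"}}

```text
t: 16.77
tcp_pos: [0.7001, 0.1596, 0.2987]
ee_rot: [-0.003, -3.141, 0.0]
force: [0.4, -0.6, 0.4]
opening: 0.0601
grasp_force: 0.0
```

```bash
python3 look.py v2;python3 - <<'E'
from h import *
print(*rows([(.54,-.25,.3,90),(.52,-.24,.3,82)]),sep='\n')
E
```

```text
[0.7001 0.1596 0.2987]
266 -3 423 208
[381.5  41.5] [35. 15.] 527 [0.5209 0.2294]
[304.3  46.2] [34.6 14. ] 488 [0.5253 0.1461]
[387.  113.5] [31. 14.] 445 [0.5939 0.2397]
[302.9 118.4] [30.1 13.3] 400 [0.599  0.1435]
[391.8 178.5] [13.5 27.5] 380 [0.6676 0.2498]
[301.5 183. ] [26. 13.] 343 [0.6728 0.1407]
res mm [[-0.1, -0.4], [-0.2, -0.3], [0.4, -0.3], [-0.5, 0.3], [-0.0, 0.4], [0.5, 0.3]] n 6 c [0.5596 0.1896] yaw 2.9
place 1 [0.6705 0.1953]
place 2 [0.5966 0.1915]
place 3 [0.5227 0.1878]
place 4 [0.4488 0.184 ]
rest 0.83 [183.   0.] [0.4812 0.0188 0.042 ]
15.9 -41.0 -0.1 89.8
17.9 -40.0 -0.1 97.8
```

Request:
{"fn": "move_arm", "kwargs": {"plan": "-0.32 5 -20 0 89.8;-0.32 5 -20 0 89.8;-0.32 5 -20 0 89.8;-0.32 10 -30 0 89.8;-0.32 16 -44 0 89.8;-0.32 16 -44 0 89.8;-0.32 16 -44 0 89.8;-0.32 16 -44 0 89.8;-0.32 16 -44 0 89.8;-0.32 16 -44 0 89.8;-0.32 16 -44 0 89.8;-0.32 16 -44 0 89.8"}}

```text
t: 18.38
tcp_pos: [0.5394, -0.2796, 0.299]
ee_rot: [2.218, 2.225, -0.0]
force: [0.2, 0.1, -0.0]
opening: 0.0601
grasp_force: 0.0
```

```bash
cat > lb.py <<'E'
from h import *
b=np.array([-.0007,.0011,0])
def wbars(z=.023,name=None):
    o,im=snap('wrist',name); M=T(o)
    hsv=cv2.cvtColor(im,cv2.COLOR_RGB2HSV)
    m=(((hsv[...,0]<12)|(hsv[...,0]>175))&(hsv[...,1]>80)&(hsv[...,2]>45)).astype(np.uint8); m[330:]=0
    m=cv2.morphologyEx(m,cv2.MORPH_OPEN,np.ones((3,3),np.uint8)); m=cv2.morphologyEx(m,cv2.MORPH_CLOSE,np.ones((7,7),np.uint8))
    n,l,s,c=cv2.connectedComponentsWithStats(m)
    for i in range(1,n):
        if s[i,4]<800: continue
        q=max(cv2.findContours((l==i).astype(np.uint8),cv2.RETR_EXTERNAL,cv2.CHAIN_APPROX_NONE)[0],key=len)[:,0]
        w=np.array([ray('wrist',p,z,o)[:2] for p in q])-(M[:3,:3]@b)[:2]
        r=cv2.minAreaRect((w*1000).astype(np.float32)); bx=cv2.boxPoints(r); e=sorted([bx[1]-bx[0],bx[2]-bx[1]],key=np.linalg.norm)
        print(s[i],'c',np.round(np.array(r[0])/1000,4),[round(float(np.linalg.norm(v)),1) for v in e],'yaw',round(float(np.degrees(np.arctan2(e[1][1],e[1][0]))%180),1))
    return o
E
python3 - <<'E'
from lb import *
o=wbars(name='w3'); print(np.round(T(o)[:3,3],3)); print(*rows([(.52,-.5,.3,90)],o))
E
```

```text
[ 348    4   56  144 4221] c [ 0.6077 -0.1342] [41.8, 150.9] yaw 103.1
[ 240   17   52  179 4823] c [ 0.4739 -0.169 ] [42.0, 198.9] yaw 80.6
[ 234  205   37   70 1871] c [ 0.4503 -0.3334] [41.9, 100.0] yaw 81.7
[ 321  231   42   87 2446] c [ 0.5733 -0.3826] [41.1, 127.2] yaw 100.9
[ 0.539 -0.28   0.299]
-22.0 -2.0 -0.1 0.2
```

```bash
python3 - <<'E'
from h import *
print(*rows([(.4739,-.169,.1,80.6),(.4739,-.169,.022,80.6)]),sep='\n')
E
```

```text
11.1 -6.5 19.9 9.6
11.1 -6.5 27.7 9.6
```

Request:
{"fn": "move_arm", "kwargs": {"plan": "-0.32 5.5 -3.2 5 9.6;-0.32 11.1 -6.5 10 9.6;-0.32 11.1 -6.5 15 9.6;-0.32 11.1 -6.5 20 9.6;-0.32 11.1 -6.5 22.5 9.6;-0.32 11.1 -6.5 25 9.6;-0.32 11.1 -6.5 27.7 9.6;-0.32 11.1 -6.5 27.7 9.6;-0.32 11.1 -6.5 27.7 9.6;0.3 11.1 -6.5 27.7 9.6;0.3 11.1 -6.5 27.7 9.6;0.3 11.1 -6.5 27.7 9.6;0.3 11.1 -6.5 27.7 9.6;0.3 11.1 -6.5 27.7 9.6", "force": 30}}

```text
t: 20.18
tcp_pos: [0.4745, -0.1693, 0.0227]
ee_rot: [2.397, 2.029, 0.001]
force: [-2.3, 1.0, 10.1]
opening: 0.0418
grasp_force: 30.0
```

```bash
python3 - <<'E'
from h import *
o=robot.observe(); print(np.round(o['tcp_pos'],4),o['opening'],o['grasp_force'])
print(*rows([(.4739,-.169,.14,80.6),(.6699,.1942,.14,92.95),(.6699,.1942,.065,92.95)]),sep='\n')
E
```

```text
[ 0.4745 -0.1693  0.0227] 0.04178600032384953 29.99860167503357
0.0 -0.1 -11.7 -0.1
39.1 13.3 -11.7 -12.5
39.1 13.3 -4.2 -12.5
```

Request:
{"fn": "move_arm", "kwargs": {"plan": "0.3 0 0 -3 0;0.3 0 0 -8 0;0.3 0 0 -12 0;0.3 4 1.3 -12 -1;0.3 9 3 -12 -3;0.3 14 4.8 -12 -5;0.3 19 6.5 -12 -7;0.3 24 8.2 -12 -9;0.3 29 9.9 -12 -11;0.3 34 11.6 -12 -12.5;0.3 37 12.6 -12 -12.5;0.3 39.1 13.3 -12 -12.5;0.3 39.1 13.3 -12 -12.5;0.3 39.1 13.3 -12 -12.5;0.3 39.1 13.3 -8 -12.5;0.3 39.1 13.3 -8 -12.5"}}

```text
t: 22.18
tcp_pos: [0.6677, 0.193, 0.0996]
ee_rot: [-2.162, -2.276, 0.007]
force: [-0.2, 0.1, -1.5]
opening: 0.0418
grasp_force: 30.0
```

```bash
python3 - <<'E'
from h import *
o,im=snap('wrist','w4'); print(np.round(o['tcp_pos'],4),o['opening'],o['grasp_force'])
print(*rows([(.6699,.1942,.065,92.95)]),sep='\n')
E
```

```text
[0.6677 0.193  0.0996] 0.041808593395485094 29.998528361320496
0.1 0.1 3.6 -0.0
```

View pics/w4.png

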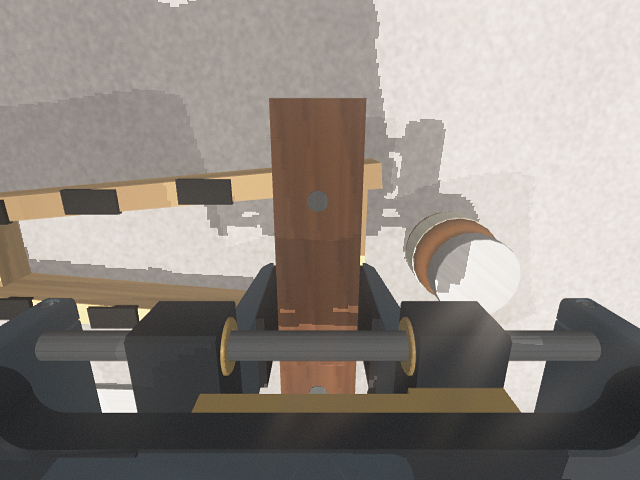

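The bar is in the grip over place 1, centred and crossing both rails.

Request:
{"fn": "move_arm", "kwargs": {"plan": "0.3 0 0 1.5 0;0.3 0 0 2.6 0;0.3 0 0 3.2 0;0.3 0 0 3.2 0;0.3 0 0 3.2 0;0.3 0 0 3.2 0"}}

```text
t: 22.98
tcp_pos: [0.6701, 0.1945, 0.0703]
ee_rot: [2.163, 2.278, 0.001]
force: [0.9, -0.9, -2.0]
opening: 0.0414
grasp_force: 30.0
```

```bash
python3 - <<'E'
from h import *
for i in range(3): o,_=snap('wrist')
o=robot.observe(); print(np.round(o['tcp_pos'],4),o['opening'],o['force'])
print(*rows([(.6699,.1942,.065,92.95),(.6699,.1942,.15,92.95),(.4448,-.371,.14,81.7),(.4448,-.371,.022,81.7)]),sep='\n')
E
```

```text
[0.67   0.1945 0.0702] 0.04172096082849919 [-0.05537632  0.2472077  -2.0082188 ]
-0.0 -0.0 0.5 0.0
-0.0 -0.0 -8.0 0.0
-55.3 -25.4 -7.0 11.3
-55.3 -25.4 4.8 11.3
```

Request:
{"fn": "move_arm", "kwargs": {"plan": "0.3 0 0 0.3 0;0.3 0 0 0.6 0;0.3 0 0 0.6 0;0.3 0 0 0.6 0;0 0 0 0.6 0;-0.3 0 0 0.6 0;-0.3 0 0 0.6 0;-0.3 0 0 0.6 0;-0.3 0 0 0.6 0;-0.3 0 0 -3 0;-0.3 0 0 -8 0;-0.3 0 0 -12 0;-0.3 0 0 -12 0;-0.3 0 0 -12 0"}}

```text
t: 24.88
tcp_pos: [0.6695, 0.1944, 0.1893]
ee_rot: [-2.163, -2.278, 0.001]
force: [-0.6, 0.2, -0.1]
opening: 0.0592
grasp_force: 0.0
```

```bash
python3 - <<'E'
from lb import *
o=wbars(.065)
print(np.round(o['tcp_pos'],4),o['opening'])
print(*rows([(.4448,-.371,.14,81.7),(.4448,-.371,.022,81.7),(.4448,-.47,.14,81.7)]),sep='\n')
E
```

```text
[617 146  23  73 936] c [0.9239 0.2518] [18.1, 61.9] yaw 108.7
[ 294  160   50  170 4923] c [0.6701 0.1811] [41.1, 156.8] yaw 93.1
[0.6695 0.1944 0.1893] 0.05917816426032104
-55.3 -25.3 4.9 11.3
-55.3 -25.3 16.7 11.3
-65.2 -25.9 4.9 11.3
```

```bash
python3 - <<'E'
from lb import *
o,im=snap('wrist','w5',(200,60,440,330),2.2)
for y in (.294,.2595,.2442): print(y,proj('wrist',[.67-.0515*(y-.194),y,.065],o))
E
```

```text
0.294 [318.19546595 113.58032862]
0.2595 [318.14680553 158.98710743]
0.2442 [318.12636976 178.05645339]
```

View pics/w5.png

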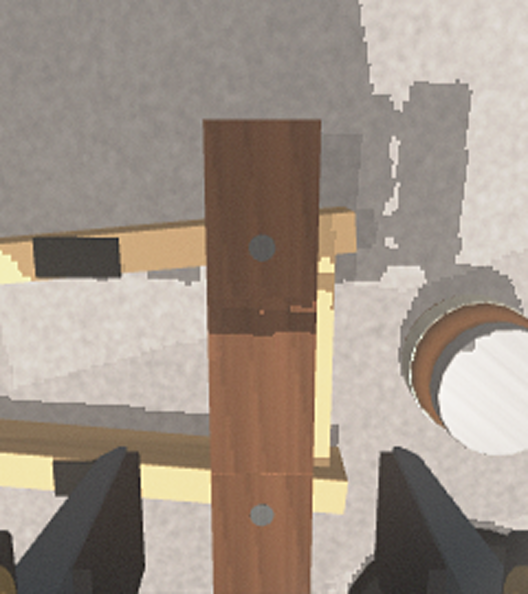

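Bar 1 is seated: its far end is at row 114 against a predicted 113.6, and it lies square on the pads. Next is bar 2.

Request:
{"fn": "move_arm", "kwargs": {"plan": "-0.32 -55.3 -25.3 0 11.3;-0.32 -55.3 -25.3 0 11.3;-0.32 -55.3 -25.3 0 11.3;-0.32 -55.3 -25.3 0 11.3;-0.32 -55.3 -25.3 0 11.3;-0.32 -55.3 -25.3 0 11.3;-0.32 -55.3 -25.3 0 11.3;-0.32 -55.3 -25.3 0 11.3;-0.32 -55.3 -25.3 0 11.3;-0.32 -55.3 -25.3 0 11.3;-0.32 -55.3 -25.3 0 11.3;-0.32 -55.3 -25.3 0 11.3;-0.32 -55.3 -25.3 5 11.3;-0.32 -55.3 -25.3 9 11.3;-0.32 -55.3 -25.3 9 11.3;-0.32 -55.3 -25.3 9 11.3"}}

```text
t: 26.98
tcp_pos: [0.4468, -0.3707, 0.1011]
ee_rot: [2.375, 2.055, 0.0]
force: [-0.8, -0.3, -0.1]
opening: 0.0604
grasp_force: 0.0
```

```bash
python3 - <<'E'
from lb import *
o=wbars(.023)
print(np.round(o['tcp_pos'],4))
for s in (1,-1): print(proj('wrist',[.4448+s*.0127,-.371+s*.0871,.023],o))
im=robot.read_camera('wrist'); 
c=im[:330,300:336].astype(int).mean(1); print([(r,c[r].round().astype(int).tolist()) for r in range(100,240,6)])
print(*rows([(.4448,-.371,.022,81.7)]),sep='\n')
E
```

```text
[ 285  133   61  197 9682] c [ 0.4464 -0.3588] [41.3, 148.6] yaw 82.0
[ 445  154   87  160 8033] c [ 0.5728 -0.3825] [41.9, 126.9] yaw 100.9
[ 0.4468 -0.3707  0.1011]
[313.86373174 129.50491345]
[314.44192524 356.31509606]
[(100, [121, 121, 119]), (106, [125, 124, 122]), (112, [121, 120, 119]), (118, [123, 122, 121]), (124, [124, 122, 121]), (130, [120, 120, 118]), (136, [99, 74, 60]), (142, [99, 74, 59]), (148, [99, 73, 59]), (154, [98, 73, 59]), (160, [100, 74, 59]), (166, [102, 75, 60]), (172, [103, 76, 60]), (178, [105, 77, 61]), (184, [105, 79, 63]), (190, [103, 85, 74]), (196, [96, 77, 66]), (202, [100, 74, 59]), (208, [100, 74, 60]), (214, [99, 74, 59]), (220, [99, 74, 60]), (226, [142, 101, 78]), (232, [100, 75, 61]), (238, [101, 76, 62])]
0.0 -0.2 8.0 0.0
```

Request:
{"fn": "move_arm", "kwargs": {"plan": "-0.32 -0.1 -0.2 4 0.1;-0.32 -0.1 -0.2 6.5 0.1;-0.32 -0.1 -0.2 8 0.1;-0.32 -0.1 -0.2 8 0.1;0.3 -0.1 -0.2 8 0.1;0.3 -0.1 -0.2 8 0.1;0.3 -0.1 -0.2 8 0.1;0.3 -0.1 -0.2 8 0.1;0.3 -0.1 -0.2 8 0.1"}}

```text
t: 28.2
tcp_pos: [0.4444, -0.3721, 0.0209]
ee_rot: [2.377, 2.052, 0.0]
force: [-1.1, 1.3, 7.9]
opening: 0.0416
grasp_force: 30.0
```

```bash
python3 - <<'E'
from h import *
o=robot.observe(); print(np.round(o['tcp_pos'],4),o['opening'],o['grasp_force'])
p=o['tcp_pos']; e=(p[:2]-[.4446,-.3723]); print('off',e)
print(*rows([(.5960,.1904,.15,92.95),(.5960,.1904,.07,92.95)]),sep='\n')
E
```

```text
[ 0.4444 -0.3721  0.0209] 0.041647216755460785 29.989396333694458
off [-0.00021557  0.00023189]
57.9 6.8 -12.9 -11.4
57.9 6.8 -4.9 -11.4
```

Request:
{"fn": "move_arm", "kwargs": {"plan": "0.3 0 0 -4 0;0.3 0 0 -9 0;0.3 0 0 -13 0;0.3 5 0.6 -13 0;0.3 10 1.2 -13 -2;0.3 16 1.9 -13 -4;0.3 22 2.6 -13 -6;0.3 28 3.3 -13 -8;0.3 34 4 -13 -10;0.3 40 4.7 -13 -11.4;0.3 46 5.4 -13 -11.4;0.3 51 6 -13 -11.4;0.3 55 6.5 -13 -11.4;0.3 57.9 6.8 -13 -11.4;0.3 57.9 6.8 -13 -11.4;0.3 57.9 6.8 -13 -11.4;0.3 57.9 6.8 -9 -11.4;0.3 57.9 6.8 -6 -11.4;0.3 57.9 6.8 -4.9 -11.4;0.3 57.9 6.8 -4.9 -11.4"}}

```text
t: 30.7
tcp_pos: [0.5958, 0.1906, 0.0689]
ee_rot: [-2.163, -2.278, 0.001]
force: [0.7, -0.7, -0.6]
opening: 0.0417
grasp_force: 30.0
```

```bash
python3 - <<'E'
from h import *
for i in range(2): o,_=snap('wrist')
o=robot.observe(); print(np.round(o['tcp_pos'],4),o['opening'],o['grasp_force'],o['force'])
print(*rows([(.5960,.1904,.064,92.95)]),sep='\n')
E
```

```text
[0.5966 0.1911 0.0701] 0.04182747369471987 29.986248314380646 [ 0.25812692 -0.61893363 -0.81042486]
-0.1 -0.1 0.6 0.0
```

Request:
{"fn": "move_arm", "kwargs": {"plan": "0.3 -0.05 -0.05 0.3 0;0.3 -0.05 -0.05 0.6 0;0.3 -0.05 -0.05 0.6 0;0.3 -0.05 -0.05 0.6 0;0 -0.05 -0.05 0.6 0;-0.3 -0.05 -0.05 0.6 0;-0.3 -0.05 -0.05 0.6 0;-0.3 -0.05 -0.05 0.6 0;-0.3 -0.05 -0.05 0.6 0;-0.3 -0.05 -0.05 -3 0;-0.3 -0.05 -0.05 -8 0;-0.3 -0.05 -0.05 -12 0;-0.3 -0.05 -0.05 -12 0;-0.3 -0.05 -0.05 -12 0"}}

```text
t: 32.55
tcp_pos: [0.5951, 0.1905, 0.1884]
ee_rot: [-2.163, -2.278, 0.001]
force: [0.2, 0.9, 0.0]
opening: 0.0595
grasp_force: 0.0
```

```bash
cat >> lb.py <<'E'
def endrow(C,L,yaw,z):
    "predicted vs seen far end of a seated bar: rows along its centre line"
    o,im=snap('wrist'); u=np.array([np.cos(np.radians(yaw)),np.sin(np.radians(yaw))]); hsv=cv2.cvtColor(im,cv2.COLOR_RGB2HSV)
    M=T(o); sh=(M[:3,:3]@b)
    for off in (-.012,0.,.012):
        best=None
        for d in np.arange(L/2-.02,L/2+.02,.0005):
            q=np.array([*(np.array(C)+u*d+off*np.array([-u[1],u[0]])),z])+sh; x,y=proj('wrist',q,o).round().astype(int)
            if hsv[y,x,1]>75: best=d
        print('far end error mm',None if best is None else round((best-L/2)*1000,1))
    for d in (L/2-.01,.04):
        w=[]
        for v in np.arange(-.03,.03,.0005):
            q=np.array([*(np.array(C)+u*d+v*np.array([-u[1],u[0]])),z])+sh; x,y=proj('wrist',q,o).round().astype(int)
            if hsv[y,x,1]>75: w.append(v)
        print('sides mm',round(min(w)*1000,1),round(max(w)*1000,1))
E
python3 - <<'E'
from lb import *
endrow((.5960,.1904),.176,92.95,.065)
print(*rows([(.6077,-.1342,.1,103.1),(.6077,-.1342,.022,103.1)]),sep='\n')
E
```

```text
far end error mm 0.0
far end error mm 0.0
far end error mm 0.0
sides mm -19.0 22.0
sides mm -19.0 22.0
-32.5 -0.4 8.8 -10.1
-32.5 -0.4 16.6 -10.1
```

Request:
{"fn": "move_arm", "kwargs": {"plan": "-0.32 -32.5 -0.4 0 -10.1;-0.32 -32.5 -0.4 0 -10.1;-0.32 -32.5 -0.4 0 -10.1;-0.32 -32.5 -0.4 0 -10.1;-0.32 -32.5 -0.4 0 -10.1;-0.32 -32.5 -0.4 0 -10.1;-0.32 -32.5 -0.4 0 -10.1;-0.32 -32.5 -0.4 5 -10.1;-0.32 -32.5 -0.4 9 -10.1;-0.32 -32.5 -0.4 9 -10.1;-0.32 -32.5 -0.4 9 -10.1"}}

```text
t: 33.98
tcp_pos: [0.609, -0.1333, 0.1001]
ee_rot: [1.952, 2.461, 0.001]
force: [-0.3, -0.2, -0.2]
opening: 0.0599
grasp_force: 0.0
```

```bash
python3 - <<'E'
from lb import *
o=wbars(.023)
endrow((.6077,-.1342),.152,103.1,.023)
print(*rows([(.6077,-.1342,.022,103.1)]),sep='\n')
E
```

```text
[ 286  149   60  181 8219] c [ 0.6063 -0.127 ] [41.5, 137.6] yaw 103.0
far end error mm 0.0
far end error mm 0.0
far end error mm -0.5
sides mm -21.0 20.0
sides mm -21.0 20.0
0.0 -0.2 7.9 0.0
```

Request:
{"fn": "move_arm", "kwargs": {"plan": "-0.32 0 -0.1 4 0;-0.32 0 -0.1 6.5 0;-0.32 0 -0.1 7.9 0;-0.32 0 -0.1 7.9 0;0.3 0 -0.1 7.9 0;0.3 0 -0.1 7.9 0;0.3 0 -0.1 7.9 0;0.3 0 -0.1 7.9 0;0.3 0 -0.1 7.9 0"}}

```text
t: 35.2
tcp_pos: [0.608, -0.1345, 0.0209]
ee_rot: [1.953, 2.459, 0.001]
force: [-1.0, -0.1, 7.3]
opening: 0.0421
grasp_force: 30.0
```

```bash
python3 - <<'E'
from h import *
o=robot.observe(); print(np.round(o['tcp_pos'],4),o['opening'],o['grasp_force'])
print(*rows([(.5220,.1866,.15,92.95),(.5220,.1866,.07,92.95)]),sep='\n')
E
```

```text
[ 0.608  -0.1345  0.0209] 0.04210157557668972 30.0014591217041
33.2 -1.1 -12.9 10.1
33.2 -1.1 -4.9 10.1
```

Request:
{"fn": "move_arm", "kwargs": {"plan": "0.3 0 0 -4 0;0.3 0 0 -9 0;0.3 0 0 -13 0;0.3 4 -0.1 -13 1;0.3 8 -0.3 -13 3;0.3 13 -0.4 -13 5;0.3 18 -0.6 -13 7;0.3 23 -0.8 -13 9;0.3 28 -0.9 -13 10.1;0.3 31 -1 -13 10.1;0.3 33.2 -1.1 -13 10.1;0.3 33.2 -1.1 -13 10.1;0.3 33.2 -1.1 -9 10.1;0.3 33.2 -1.1 -6 10.1;0.3 33.2 -1.1 -4.9 10.1;0.3 33.2 -1.1 -4.9 10.1;0.3 33.2 -1.1 -4.9 10.1"}}

```text
t: 37.33
tcp_pos: [0.5223, 0.1866, 0.0701]
ee_rot: [2.163, 2.278, 0.002]
force: [0.2, -0.6, -0.8]
opening: 0.0416
grasp_force: 30.0
```

```bash
python3 - <<'E'
from h import *
for i in range(2): o,_=snap('wrist')
o=robot.observe(); print(np.round(o['tcp_pos'],4),o['opening'],o['grasp_force'],o['force'])
print(*rows([(.5220,.1866,.064,92.95)]),sep='\n')
E
```

```text
[0.5222 0.1867 0.07  ] 0.04200445046316604 29.999788999557495 [ 0.51170286  0.65156601 -1.18589782]
-0.0 -0.0 0.6 0.0
```

Request:
{"fn": "move_arm", "kwargs": {"plan": "0.3 0 0 0.3 0;0.3 0 0 0.6 0;0.3 0 0 0.6 0;0.3 0 0 0.6 0;0 0 0 0.6 0;-0.3 0 0 0.6 0;-0.3 0 0 0.6 0;-0.3 0 0 0.6 0;-0.3 0 0 0.6 0;-0.3 0 0 -3 0;-0.3 0 0 -8 0;-0.3 0 0 -12 0;-0.3 0 0 -12 0;-0.3 0 0 -12 0"}}

```text
t: 39.17
tcp_pos: [0.5211, 0.1864, 0.1883]
ee_rot: [-2.163, -2.278, 0.001]
force: [-0.1, -0.4, -0.7]
opening: 0.0596
grasp_force: 0.0
```

```bash
python3 - <<'E'
from lb import *
endrow((.5220,.1866),.152,92.95,.065)
print(*rows([(.5730,-.3825,.1,100.9),(.5730,-.3825,.022,100.9)]),sep='\n')
E
```

```text
far end error mm 0.0
far end error mm 0.0
far end error mm 0.0
sides mm -19.0 21.5
sides mm -20.0 29.5
-57.1 2.3 8.8 -7.9
-57.1 2.3 16.6 -7.9
```

Request:
{"fn": "move_arm", "kwargs": {"plan": "-0.32 -57.1 2.3 0 -7.9;-0.32 -57.1 2.3 0 -7.9;-0.32 -57.1 2.3 0 -7.9;-0.32 -57.1 2.3 0 -7.9;-0.32 -57.1 2.3 0 -7.9;-0.32 -57.1 2.3 0 -7.9;-0.32 -57.1 2.3 0 -7.9;-0.32 -57.1 2.3 0 -7.9;-0.32 -57.1 2.3 0 -7.9;-0.32 -57.1 2.3 0 -7.9;-0.32 -57.1 2.3 0 -7.9;-0.32 -57.1 2.3 5 -7.9;-0.32 -57.1 2.3 9 -7.9;-0.32 -57.1 2.3 9 -7.9;-0.32 -57.1 2.3 9 -7.9"}}

```text
t: 41.1
tcp_pos: [0.5749, -0.382, 0.1003]
ee_rot: [1.999, 2.422, 0.0]
force: [0.6, -0.3, 0.3]
opening: 0.0605
grasp_force: 0.0
```

```bash
python3 - <<'E'
from lb import *
o=wbars(.023)
endrow((.5730,-.3825),.128,100.9,.023)
print(*rows([(.5730,-.3825,.022,100.9)]),sep='\n')
E
```

```text
[ 286  168   60  162 8118] c [ 0.573  -0.3819] [41.6, 125.1] yaw 100.9
far end error mm 0.0
far end error mm 0.0
far end error mm 0.0
sides mm -21.0 20.0
sides mm -20.5 20.5
0.1 -0.2 7.9 0.0
```

Request:
{"fn": "move_arm", "kwargs": {"plan": "-0.32 0 -0.1 4 0;-0.32 0 -0.1 6.5 0;-0.32 0 -0.1 7.9 0;-0.32 0 -0.1 7.9 0;0.3 0 -0.1 7.9 0;0.3 0 -0.1 7.9 0;0.3 0 -0.1 7.9 0;0.3 0 -0.1 7.9 0;0.3 0 -0.1 7.9 0"}}

```text
t: 42.32
tcp_pos: [0.5737, -0.3831, 0.0209]
ee_rot: [2.0, 2.421, 0.0]
force: [-0.5, 0.9, 6.9]
opening: 0.0418
grasp_force: 30.0
```

```bash
python3 - <<'E'
from h import *
o=robot.observe(); print(np.round(o['tcp_pos'],4),o['opening'],o['grasp_force'])
print(*rows([(.4481,.1828,.15,92.95),(.4481,.1828,.07,92.95)]),sep='\n')
E
```

```text
[ 0.5737 -0.3831  0.0209] 0.041776115316552 30.001314282417297
57.9 -1.6 -13.0 7.9
57.9 -1.7 -5.0 7.9
```

Request:
{"fn": "move_arm", "kwargs": {"plan": "0.3 0 0 -4 0;0.3 0 0 -9 0;0.3 0 0 -13 0;0.3 5 -0.1 -13 1;0.3 10 -0.3 -13 2;0.3 16 -0.5 -13 4;0.3 22 -0.6 -13 6;0.3 28 -0.8 -13 7.9;0.3 34 -1 -13 7.9;0.3 40 -1.2 -13 7.9;0.3 46 -1.3 -13 7.9;0.3 51 -1.5 -13 7.9;0.3 55 -1.6 -13 7.9;0.3 57.9 -1.7 -13 7.9;0.3 57.9 -1.7 -13 7.9;0.3 57.9 -1.7 -13 7.9;0.3 57.9 -1.7 -9 7.9;0.3 57.9 -1.7 -6 7.9;0.3 57.9 -1.7 -4.9 7.9;0.3 57.9 -1.7 -4.9 7.9"}}

```text
t: 44.82
tcp_pos: [0.4472, 0.1822, 0.0689]
ee_rot: [-2.163, -2.277, 0.001]
force: [0.0, 0.3, -1.1]
opening: 0.0416
grasp_force: 30.0
```

```bash
python3 - <<'E'
from h import *
for i in range(2): o,_=snap('wrist')
o=robot.observe(); print(np.round(o['tcp_pos'],4),o['opening'],o['grasp_force'],o['force'])
print(*rows([(.4481,.1828,.064,92.95)]),sep='\n')
E
```

```text
[0.4479 0.1827 0.0699] 0.04177781932885854 29.9997541308403 [ 0.20126644  0.924828   -1.33029669]
0.0 0.0 0.6 0.0
```

Request:
{"fn": "move_arm", "kwargs": {"plan": "0.3 0 0 0.3 0;0.3 0 0 0.6 0;0.3 0 0 0.6 0;0.3 0 0 0.6 0;0 0 0 0.6 0;-0.3 0 0 0.6 0;-0.3 0 0 0.6 0;-0.3 0 0 0.6 0;-0.3 0 0 0.6 0;-0.3 0 0 -3 0;-0.3 0 0 -8 0;-0.3 0 0 -12 0;-0.3 0 0 -12 0;-0.3 0 0 -12 0"}}

```text
t: 46.68
tcp_pos: [0.4468, 0.1826, 0.1883]
ee_rot: [-2.163, -2.278, 0.001]
force: [0.2, -0.8, -0.2]
opening: 0.0591
grasp_force: 0.0
```

```bash
python3 - <<'E'
from lb import *
endrow((.4481,.1828),.128,92.95,.065)
print(*rows([(.53,.27,.28,90)]),sep='\n')
E
```

```text
far end error mm -0.5
far end error mm 0.5
far end error mm 0.5
sides mm -30.0 22.0
sides mm -30.0 29.5
8.3 8.8 -9.2 3.0
```

Request:
{"fn": "move_arm", "kwargs": {"plan": "-0.32 4 4.4 -6 3;-0.32 8.3 8.8 -9.2 3;-0.32 8.3 8.8 -9.2 3;-0.32 8.3 8.8 -9.2 3;-0.32 8.3 8.8 -9.2 3;-0.32 8.3 8.8 -9.2 3"}}

```text
t: 47.48
tcp_pos: [0.5298, 0.2693, 0.2797]
ee_rot: [-2.222, -2.22, 0.003]
force: [0.3, 0.0, -0.1]
opening: 0.0602
grasp_force: 0.0
```

```bash
python3 - <<'E'
from lb import *
o,im=snap('wrist','w6'); cv2.imwrite('w6.png',im[:,:,::-1]); np.save('w6',T(o))
for d in robot.mark_of('beater_mid','wrist')[:2]: print(d['score'],d['xy'],np.round(ray('wrist',d['xy'],.018,o),4))
E
```

```text
0.62 [315.1, 94.6] [0.5271 0.3971 0.018 ]
```

View pics/w6.png

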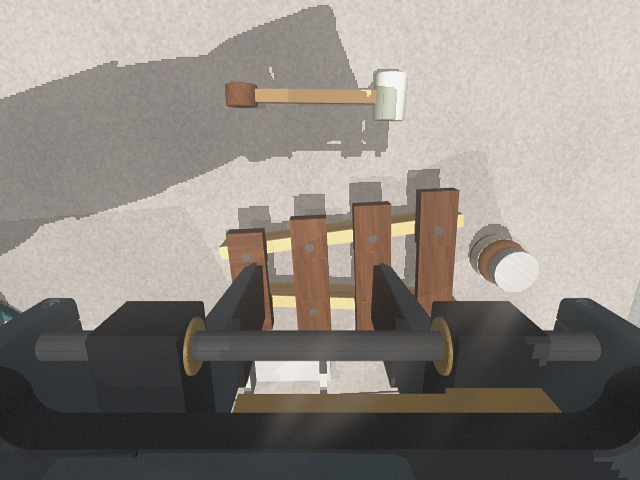

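All four bars lie across the rails in place. The beater's handle runs from (255,96) to (373,97) with the head at +x; it has hardly moved since the start. Next I take a close look at the rest before fetching the beater.

```bash
python3 - <<'E'
from lb import *
o=robot.observe(); sh=T(o)[:3,:3]@b
for q in [(255,95),(373,96),(314,95.5),(240,90),(390,88)]: print(np.round(ray('wrist',q,.025,o)-sh,4))
print(*rows([(.483,-.08,.25,90)]),sep='\n')
E
```

```text
[0.4588 0.3972 0.025 ]
[0.5921 0.396  0.025 ]
[0.5254 0.3966 0.025 ]
[0.4422 0.4024 0.025 ]
[0.6108 0.4043 0.025 ]
-35.0 -4.7 3.1 -0.0
```

Request:
{"fn": "move_arm", "kwargs": {"plan": "-0.32 -35 -4.7 0 0;-0.32 -35 -4.7 0 0;-0.32 -35 -4.7 0 0;-0.32 -35 -4.7 0 0;-0.32 -35 -4.7 0 0;-0.32 -35 -4.7 0 0;-0.32 -35 -4.7 0 0;-0.32 -35 -4.7 3.1 0;-0.32 -35 -4.7 3.1 0;-0.32 -35 -4.7 3.1 0"}}

```text
t: 48.82
tcp_pos: [0.484, -0.0793, 0.2507]
ee_rot: [2.221, 2.222, 0.0]
force: [1.4, -0.2, -0.4]
opening: 0.0604
grasp_force: 0.0
```

```bash
python3 - <<'E'
from lb import *
o,im=snap('wrist','w7',(180,40,460,280),2.8); cv2.imwrite('w7.png',im[:,:,::-1]); np.save('w7',T(o))
sh=T(o)[:3,:3]@b
for d in robot.mark_of('rest_seat','wrist')[:2]: print(d['score'],d['xy'],np.round(ray('wrist',d['xy'],.042,o)-sh,4))
E
```

```text
0.97 [314.6, 118.2] [0.4804 0.0216 0.042 ]
```

View pics/w7.png

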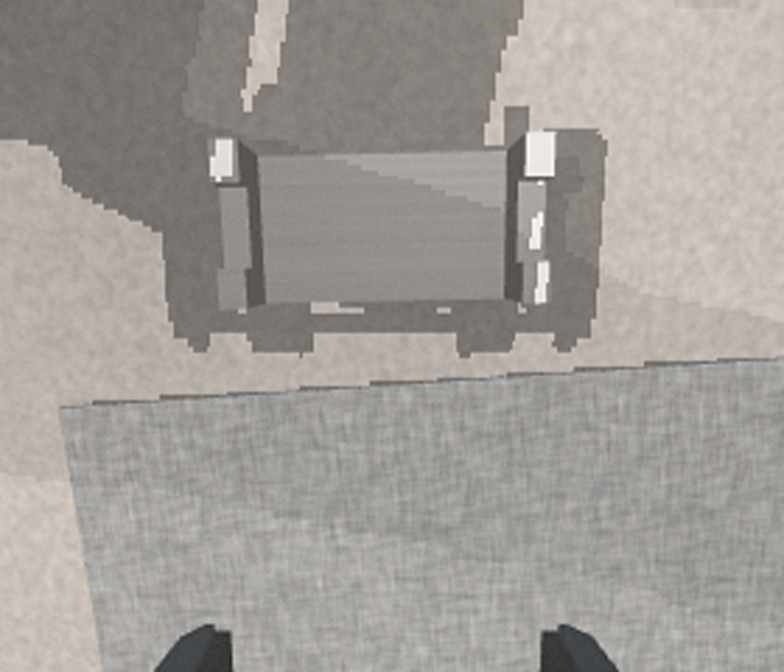

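```bash
python3 - <<'E'
from lb import *
M=np.load('w7.npy'); o={'ee_rot':R.from_matrix(M[:3,:3]).as_rotvec(),'tcp_pos':M[:3,3]}; sh=M[:3,:3]@b
f=lambda q,z: (ray('wrist',np.array(q)/2.8+[180,40],z,o)-sh)[:2]
L=f((235,225),.042);Rr=f((532,221),.042); print('floor',L,Rr,np.linalg.norm(L-Rr),(L+Rr)/2,np.degrees(np.arctan2(*(Rr-L)[::-1])))
t=[f(q,.06) for q in [(224,138),(232,308),(539,131),(536,303)]]; print(np.round(t,4),'mid',np.mean(t,0))
print(np.degrees(np.arctan2(*((t[2]+t[3]-t[0]-t[1])[::-1]))))
print(*rows([(.5254,.396,.2,0),(.5254,.396,.03,0)]),sep='\n'); print(robot.observe()['joints'])
E
```

```text
floor [0.4285296  0.01950704] [0.5369509  0.02093574] 0.10843070839394157 [0.48274025 0.02022139] 0.7549561870035293
[[ 0.4288  0.0466]
 [ 0.4289 -0.0091]
 [ 0.5353  0.0489]
 [ 0.537  -0.0073]] mid [0.48250565 0.01977717]
1.066985595017892
47.6 4.1 5.1 90.0
47.6 4.1 22.1 90.0
[-2.10272996e-01  1.00392231e-02  2.13577920e+00  2.28830235e-05
  9.94528670e-01 -2.10567895e-01]
```

Rest seat from the slots: (.4826,.020), yaw about 1°, uprights 108.4 mm apart as specified. Now the beater.

Request:
{"fn": "move_arm", "kwargs": {"plan": "-0.1 47.6 4.1 3 90;-0.1 47.6 4.1 3 90;-0.1 47.6 4.1 3 90;-0.1 47.6 4.1 3 90;-0.1 47.6 4.1 3 90;-0.1 47.6 4.1 3 90;-0.1 47.6 4.1 3 90;-0.1 47.6 4.1 3 90;-0.1 47.6 4.1 3 90;-0.1 47.6 4.1 3 90.5;-0.1 47.6 4.1 3 90.5;-0.1 47.6 4.1 3 90.5;-0.1 47.6 4.1 3 90.5"}}

```text
t: 50.55
tcp_pos: [0.525, 0.3955, 0.2202]
ee_rot: [-3.141, 0.014, -0.0]
force: [-0.3, 0.3, 0.2]
opening: 0.0501
grasp_force: 0.0
```

```bash
python3 - <<'E'
from lb import *
o,im=snap('wrist','w8',(160,40,480,330),1.8); sh=T(o)[:3,:3]@b; print(np.round(o['tcp_pos'],4))
for z,P in {'mid':(.5254,.396,.025),'headend':(.5921,.3955,.025)}.items(): print(z,(proj('wrist',np.array(P)+sh,o)-[160,40])*1.8)
print(*rows([(.5254,.396,.1,-.5),(.5254,.396,.02,-.5)]),sep='\n')
E
```

```text
[0.525  0.3955 0.2202]
mid [285.34119323 319.05833043]
headend [285.31044258 203.56841101]
0.0 -0.0 12.0 -0.0
0.0 -0.0 20.0 -0.0
```

View pics/w8.png

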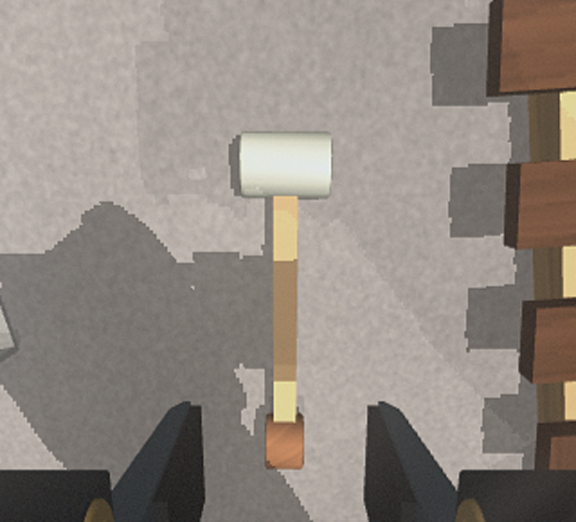

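```bash
python3 - <<'E'
from lb import *
o=robot.observe(); sh=T(o)[:3,:3]@b
for r in (197,422): print(np.round(ray('wrist',np.array([285,r])/1.8+[160,40],.025,o)-sh,4))
E
```

```text
[0.5957 0.3958 0.025 ]
[0.4591 0.3969 0.025 ]
```

Request:
{"fn": "move_arm", "kwargs": {"plan": "-0.1 0.15 0 6 0;-0.1 0.15 0 12 0;-0.1 0.15 0 16 0;-0.1 0.15 0 18.5 0;-0.1 0.15 0 20 0;-0.1 0.15 0 20 0;-0.1 0.15 0 20 0;0.9 0.15 0 20 0;0.9 0.15 0 20 0;0.9 0.15 0 20 0;0.9 0.15 0 20 0;0.9 0.15 0 20 0;0.9 0.15 0 20 0", "force": 40}}

```text
t: 52.22
tcp_pos: [0.5264, 0.3962, 0.02]
ee_rot: [-3.142, 0.014, -0.0]
force: [-0.6, -1.6, 3.3]
opening: 0.0135
grasp_force: 40.0
```

```bash
python3 - <<'E'
from lb import *
o=robot.observe(); print(np.round(o['tcp_pos'],4),o['opening'],o['grasp_force'])
print(*rows([(.4826,.02,.15,.9),(.4826,.02,.075,.9),(.4826,.02,.053,.9)]),sep='\n')
E
```

```text
[0.5264 0.3962 0.02  ] 0.013507022229582243 40.000691413879395
-4.0 37.7 -13.0 -1.4
-4.0 37.7 -5.5 -1.4
-4.0 37.7 -3.3 -1.4
```

Request:
{"fn": "move_arm", "kwargs": {"plan": "0.9 0 0 -4 0;0.9 0 0 -9 0;0.9 0 0 -14 0;0.9 -0.5 4 -15 0;0.9 -1 8 -15 0;0.9 -1.5 13 -15 -1;0.9 -2 18 -15 -1.4;0.9 -2.5 23 -15 -1.4;0.9 -3 28 -15 -1.4;0.9 -3.5 32 -15 -1.4;0.9 -4 35.5 -15 -1.4;0.9 -4 37.7 -15 -1.4;0.9 -4 37.7 -15 -1.4;0.9 -4 37.7 -15 -1.4;0.9 -4 37.7 -11 -1.4;0.9 -4 37.7 -8 -1.4;0.9 -4 37.7 -8 -1.4;0.9 -4 37.7 -8 -1.4"}}

```text
t: 54.48
tcp_pos: [0.4835, 0.02, 0.1008]
ee_rot: [-3.141, -0.025, -0.001]
force: [0.1, -0.4, -1.2]
opening: 0.0137
grasp_force: 40.0
```

```bash
python3 - <<'E'
from lb import *
snap('wrist'); o,im=snap('wrist','w9',(140,40,500,330),1.8); sh=T(o)[:3,:3]@b; print(np.round(o['tcp_pos'],4),o['opening'],o['grasp_force'],np.round(o['force'],1))
print(*rows([(.4826,.02,.053,.9)]),sep='\n')
E
```

```text
[0.4837 0.0199 0.1011] 0.013575813618251078 39.99498903751373 [0.5 0.4 0.2]
-0.1 -0.0 4.8 0.0
```

View pics/w9.png

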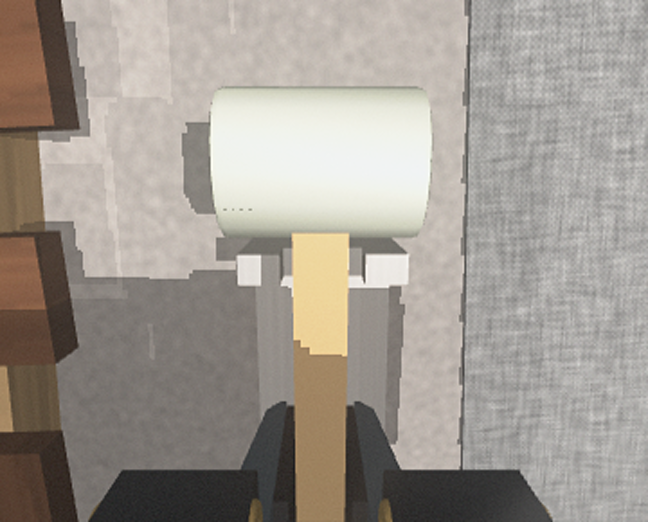

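The head is just beyond the far upright and the handle at (321,300) is centred over the slot gap (283–365), so I lower and release.

Request:
{"fn": "move_arm", "kwargs": {"plan": "0.9 -0.1 0 2 0;0.9 -0.1 0 3.5 0;0.9 -0.1 0 4.3 0;0.9 -0.1 0 4.8 0;0.9 -0.1 0 4.9 0;0.9 -0.1 0 4.9 0;0.9 -0.1 0 4.9 0;0.6 -0.1 0 4.9 0;0.25 -0.1 0 4.9 0;0.25 -0.1 0 4.9 0;0.25 -0.1 0 4.9 0;0.25 -0.1 0 4.9 0;0.25 -0.1 0 2 0;0.25 -0.1 0 -3 0;0.25 -0.1 0 -9 0;0.25 -0.1 0 -15 0;0.25 -0.1 0 -15 0;0.25 -8 -4 -15 0;0.25 -8 -4 -15 0"}}

```text
t: 56.95
tcp_pos: [0.3996, 0.0588, 0.2487]
ee_rot: [3.141, 0.024, -0.003]
force: [0.5, -0.1, -0.4]
opening: 0.0345
grasp_force: 0.0
```

```bash
python3 - <<'E'
from lb import *
o=robot.observe(); print(o['t'],np.round(o['tcp_pos'],4)); print(*rows([(.45,-.35,.3,0)]))
E
```

```text
56.95 [0.3996 0.0588 0.2487]
4.4 41.0 -5.1 0.9
```

Clear the view and check with a fixed camera.

Request:
{"fn": "move_arm", "kwargs": {"plan": "0.25 10 10 -5 0;0.25 10 20 -5 0;0.25 5 41 -5 0;0.25 5 41 -5 0;0.25 5 41 -5 0;0.25 5 41 -5 0;0.25 5 41 -5 0;0.25 5 41 -5 0;0.25 5 41 -5 0;0.25 5 41 -5 0"}}

```text
t: 58.2
tcp_pos: [0.4586, -0.3497, 0.2995]
ee_rot: [-3.141, -0.026, 0.001]
force: [0.7, 0.5, -0.1]
opening: 0.0338
grasp_force: 0.0
```

```bash
python3 - <<'E'
from lb import *
a=robot.read_camera('side')[200:400,130:400,::-1]; t=robot.read_camera('top')[120:300,160:400,::-1]
a=cv2.resize(a,None,fx=2,fy=2); t=cv2.resize(t,(400,300)); 
c=np.zeros((400,800,3),np.uint8); a=cv2.resize(a,(400,296)); c[:296,:400]=a; c[:300,400:]=t; cv2.imwrite('pics/fin.png',c)
E
```

```text
(no output)
```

View pics/fin.png

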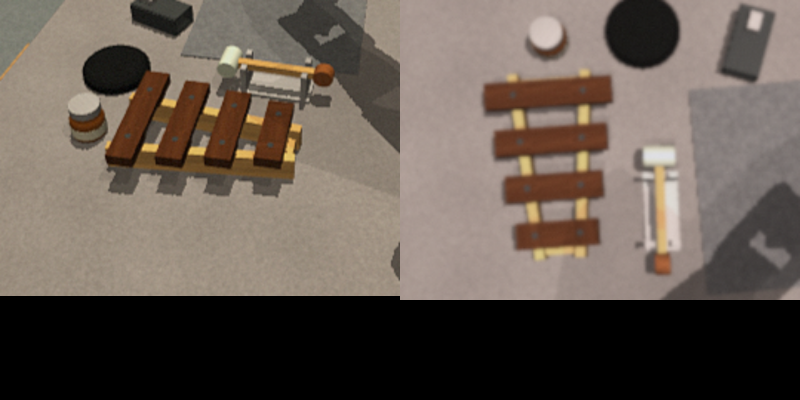

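All four bars are seated in order. The beater lies in both slots of the rest with its head (230,60) and knob (323,73) outside the uprights, and the bystanders are untouched. Handing in.

```bash
python3 -c "
from station import robot
print(robot.job_done())"
```

```text
the job is handed in; nothing more can be done
None
```

The job is handed in at about 58 s of the 210 s: all four bars were present, were tipped face-up before any was loaded, and now lie on their own places; the beater is in its rest and the bystanders were left alone, though no verdict came back.

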